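Bond the casket's jewel bosses in the hand-pumped press

ROBOT

A 7-joint arm with a two-finger parallel gripper is mounted at the origin on the work surface. World frame = base frame: x ahead of the robot, y to its left, z up, the work surface at z = 0. Lengths are in m, angles in rad, forces in N, time in s.
With the tool pointing down it reaches from about 0.4 to 0.85 m from the base axis. Payload 10.4 kg.
Tool frame: the origin (TCP) lies at the very end of the fingers, on their centre line; the grasp point (between the pads) lies 19 mm behind it; z points along the fingers, y is the line along which they close (so a half turn about z gives the same grasp; the last joint's range is limited). The gripper opens to 87 mm and grips with 3 to 60 N. Pads are 19 mm wide; open, the fingers measure 117 mm over their backs; the gripper's body (75 mm by 190 mm) begins 51 mm behind the grasp point.
Start: joints at [1.181, 0.332, -0.065, 1.46, 0.022, 1.35, -0.088], TCP at [0.224, -0.583, 0.185] pointing down, gripper open.
Joint ranges: [-2.6, 2.6], [-0.5, 2.12], [-1.47, 1.34], [0.16, 2.42], [-1.27, 4.41], [0.06, 2.06], [-2.6, 2.6]. Speed limits (rad/s): [2.22, 2.22, 2.79, 2.79, 3.14, 3.14, 3.14].

INTERFACE

Orientations are given as a unit quaternion [x, y, z, w].
In Python, from bench import read_state, cams, workorder gives the robot as it stands.
- The arm moves only by the shell command python3 -m crank 'ROWS' [FORCE]. ROWS is text: rows parted by semicolons, each of 5 numbers parted by spaces: the shift along the tool's x, y, z scaled (see below), then the turn about the tool's z scaled (see below), then the opening, from -1 (shut) to 1 (fully open). In form: dx dy dz yaw jaw; .... A call has 1 to 10 rows; each row shifts and turns the commanded pose from where the row before left it, along the tool's axes as they then stand; what a row does not reach is not made up. The controller multiplies each number of a shift by 200 mm and each number of a turn by 90 degrees. A row lasts 1/10 s, in which the tool goes at most 50 mm and 8.59 degrees, less where a joint would pass 70% of its speed; a pose out of reach is approached as far as the arm can. A call with a number of a shift or a turn outside -1 to 1 is refused whole. A call with a gripper value outside its range is refused whole. The fingers move at their own pace and stop on an object; FORCE is the grip in N (left out, the last holds). Time passes only in rows, so rows that do not move let the fingers close. It gives the time, the measured TCP pose, the force, the opening and the grip force at its end, in the units of the state.
- read_state(): the state, without advancing time (a new reading comes with each control period).
- cams.camera(name): name is "scene" or "top"; returns a dict with "img" (420x560x3 uint8, blue, green, red), "K" (3x3 intrinsics, pixels), "dist" ([k1, k2, p1, p2, k3] as OpenCV has them; the pictures are not rectified), "xyz" and "attitude" of the camera in the world. Camera axes: x right, y down, z forward; pixel columns grow to the right and rows downward; lengths in m; the calibration is good to about 2 mm. A picture is of the moment at which its call begins. There is no depth.
- workorder.close_job(): hands the job in; it is judged then, once.
The state is a dict: "time": time; "joint_positions": joint angles; "joint_vel": joint speeds; "joint_torque": joint torques, N m; "ee_pos": TCP position; "eef_rot": TCP orientation; "ft_force": force on the tool from outside, world axes, zero at the start; "torque": the same for the moment, N m; "width": finger opening in m; "grip_force": force on a finger pad.
Only numpy, scipy, OpenCV 4.12 (cv2) and the standard library are available. Lean on these libraries where they do the work, as an engineer would, in place of code of your own. Each camera call takes 0.05 s, during which the arm holds its last target. There are 200 camera calls.

TASK

The jewel bosses for the casket have just been glued and must go under pressure to set: free the red clamp knob on the press's carriage, draw the carriage right out by its black pull bar, and lay every boss that is on the counter flat in the cork tray, gem up and none on top of another. Then push the carriage fully home, tighten the clamp knob again, and only then pump the lever with full strokes, letting it come all the way up each time, until the ram is fully down and its pad squeezes the bosses; let go with the lever up. Leave the other things on the counter where they are.

Things in the scene. Friction and masses are not known exactly. Their poses are not given: they have to be found in the camera images.
- press: blue hand-pumped press, fixed; origin under the ram at counter height. x away from the robot, carriage comes out to -y, pump lever points to +y; yaw within 0.12. Head: box x -160..160, y -55..55, z 114..196 mm on columns at x +-139; dial on its -y face reaches y -80, z 137..179 (needle fixed). Rails at x +-108, y -320..65, 26 high. Pump block x -81..-19, y 55..117, z 112..198 mm.
- carriage (a joint): how far the carriage is drawn out towards the press's -y, m: 0 = fully home under the ram, 0.155 = fully out (end stops at both). Slides with about 3 N when the clamp is loose; held against about 10 N when it is tight. Starts home and clamped.
- tray (a point): centre of the cork bed of the carriage's tray, on the surface the bosses lie on, 36 mm above the counter; axes of the press. Bed 226 mm along x by 100 mm along y inside lips 5 mm thick and 8 mm high: room for four bosses in a row along x. In front (towards -y) the carriage is a bare aluminium apron at bed height, out to y -165 mm from this point.
- pull_bar (a point): middle of the carriage's black pull bar: level, round, 12 mm thick, 90 mm long along the press's x, a chromed post at each end; its axis is 32 mm above the apron, 68 mm above the counter, at x -45, y -140 mm from the tray's centre. Can be pinched from above, fingers closing along the press's y.
- clamp (a joint): angle of the red clamp knob on the carriage apron, rad: 0 = loose, 1.4 = hard tight (stops at both ends); grows clockwise seen from above. It bites from about 0.7: loose below 0.3, tight above 1.0. Turns with 0.2 to 0.4 N m and stays where it is left. Starts tight.
- clamp_grip (a point): grip point on the clamp knob's upright axis, 66 mm above the counter, at x +80, y -130 mm from the tray's centre. The knob is a red bar 52 mm long along this point's x and 11 mm thick along its y, from 48 to 74 mm above the counter; the point turns with the knob.
- ram (a joint): how far the ram and its pad have come down, m: starts at 0 to 0.005, fully down 0.030. Each full lever stroke feeds it 6.4 mm (a part stroke less): 4 or 5 strokes; it stays where it is. The pad touches the bosses at 0.026 and gives 4 mm up to 0.030; then a relief valve lets the lever stroke without effect, so extra strokes do no harm. The robot cannot raise the ram.
- pad_face (a point): middle of the underside of the black rubber pressure pad (220 by 96 mm) under the ram, 80 mm above the counter when the ram reads 0.
- lever (a joint): angle of the pump lever, rad: 0 = up at rest (0.3 rad above level), 0.6 = fully down (0.3 rad below level), stops at both ends. A spring with an oil damper pushes it back up in about a second when let go; at the grip it takes 5 to 15 N to push down.
- lever_pivot (a point): the lever's hinge, in the pump block 165 mm above the counter; the lever swings about the press's x axis, upright plane along the press's y.
- lever_grip (a point): middle of the lever's yellow hand grip, a round bar 24 mm thick and about 120 mm long pointing away from the pivot, 205 mm from the pivot; this point moves with the lever, about 226 mm above the counter at rest and 104 mm when fully down.
- boss1: jewel boss: round gilt mount 42 mm in diameter with a flat-topped ruby red gem, 18 mm high in all, about 60 g; origin at the centre of its underside, z axis up through the gem. Lies on the counter on the robot's right at the start, or is absent.
- boss2: jewel boss: round gilt mount 42 mm in diameter with a flat-topped emerald green gem, 18 mm high in all, about 60 g; origin at the centre of its underside, z axis up through the gem. Lies on the counter on the robot's right at the start, or is absent.
- boss3: jewel boss: round gilt mount 42 mm in diameter with a flat-topped sapphire blue gem, 18 mm high in all, about 60 g; origin at the centre of its underside, z axis up through the gem. Lies on the counter on the robot's right at the start, or is absent.
- boss4: jewel boss: round gilt mount 42 mm in diameter with a flat-topped amber gem, 18 mm high in all, about 60 g; origin at the centre of its underside, z axis up through the gem. Lies on the counter on the robot's right at the start, or is absent.
- compact: closed pearl-white powder compact, round, 64 mm across and 16 mm high, origin under its centre; lies among the bosses; leave alone.
- atomizer: crystal perfume atomizer with a gilt collar and a wine-red bulb, 60 mm across, 96 mm high, origin under its centre; stands on the robot's left beyond the lever; leave alone.

How it is judged:
On the way, in this order (a step that is already met when the one before it is completed fails the run):
1. the clamp knob is loosened (value of joint clamp below 0.3 rad), for 0.2 s.
2. the carriage is drawn fully out (value of joint carriage above 0.145 m), for 0.2 s.
3. every boss present lies flat in the tray and is let go, the carriage still drawn out (value of joint carriage above 0.03 m and x of boss1 in the frame of tray between -0.096 and 0.096 m and y of boss1 in the frame of tray between -0.034 and 0.034 m and z of boss1 in the frame of tray between -0.004 and 0.005 m and angle between each of boss1, boss2, boss3, boss4's own z axis and vertical below 0.12 rad and x of boss2 in the frame of tray between -0.096 and 0.096 m and y of boss2 in the frame of tray between -0.034 and 0.034 m and z of boss2 in the frame of tray between -0.004 and 0.005 m and x of boss3 in the frame of tray between -0.096 and 0.096 m and y of boss3 in the frame of tray between -0.034 and 0.034 m and z of boss3 in the frame of tray between -0.004 and 0.005 m and x of boss4 in the frame of tray between -0.096 and 0.096 m and y of boss4 in the frame of tray between -0.034 and 0.034 m and z of boss4 in the frame of tray between -0.004 and 0.005 m and linear speed of each of boss1, boss2, boss3, boss4 below 0.03 m/s and contact force between each of boss1, boss2, boss3, boss4 and the fingers below 0.2 N), for 0.2 s.
4. the carriage is fully home with the bosses in it (value of joint carriage below 0.008 m and x of boss1 in the frame of tray between -0.096 and 0.096 m and y of boss1 in the frame of tray between -0.034 and 0.034 m and z of boss1 in the frame of tray between -0.004 and 0.005 m and angle between each of boss1, boss2, boss3, boss4's own z axis and vertical below 0.12 rad and x of boss2 in the frame of tray between -0.096 and 0.096 m and y of boss2 in the frame of tray between -0.034 and 0.034 m and z of boss2 in the frame of tray between -0.004 and 0.005 m and x of boss3 in the frame of tray between -0.096 and 0.096 m and y of boss3 in the frame of tray between -0.034 and 0.034 m and z of boss3 in the frame of tray between -0.004 and 0.005 m and x of boss4 in the frame of tray between -0.096 and 0.096 m and y of boss4 in the frame of tray between -0.034 and 0.034 m and z of boss4 in the frame of tray between -0.004 and 0.005 m), for 0.2 s.
5. the clamp knob is tight with the carriage home (value of joint clamp above 1 rad and value of joint carriage below 0.008 m), for 0.2 s.
6. the ram is pumped fully down on the bosses (all of step 5 and value of joint ram above 0.028 m and x of boss1 in the frame of tray between -0.096 and 0.096 m and y of boss1 in the frame of tray between -0.034 and 0.034 m and z of boss1 in the frame of tray between -0.004 and 0.005 m and angle between each of boss1, boss2, boss3, boss4's own z axis and vertical below 0.12 rad and x of boss2 in the frame of tray between -0.096 and 0.096 m and y of boss2 in the frame of tray between -0.034 and 0.034 m and z of boss2 in the frame of tray between -0.004 and 0.005 m and x of boss3 in the frame of tray between -0.096 and 0.096 m and y of boss3 in the frame of tray between -0.034 and 0.034 m and z of boss3 in the frame of tray between -0.004 and 0.005 m and x of boss4 in the frame of tray between -0.096 and 0.096 m and y of boss4 in the frame of tray between -0.034 and 0.034 m and z of boss4 in the frame of tray between -0.004 and 0.005 m), for 0.2 s.
At the end, for the whole second after the job is handed in: Ram fully down (above 0.028 m), carriage home (within 8 mm), clamp knob tight (above 1.0 rad), lever back up (below 0.08 rad), and every boss present at rest, flat (within 7 degrees) and gem up on the cork bed inside the tray's lips (all of step 6 and value of joint lever below 0.08 rad and linear speed of each of boss1, boss2, boss3, boss4 below 0.03 m/s); the robot touches nothing.
It fails at once if the compact or the atomizer is pushed more than 5 cm from its place (distance of any of compact, atomizer from where it was at the start of the episode above 0.05 m).
It fails at once if the atomizer is tipped over (angle between atomizer's own z axis and vertical above 0.6 rad).
It fails at once if pumping with the carriage out or unclamped: the ram comes more than half way down (value of joint ram above 0.015 m and (value of joint carriage above 0.02 m or value of joint clamp below 0.7 rad)).
Of boss1, boss2, boss3, boss4 only 2 to 4 are there at a start; the rules pass over those that are not, and their reading is None.
At some moment in a run one of boss1, boss2, boss3, boss4 may be knocked a few centimetres aside while the robot is not near it.
Once in a run the grip may slacken for a moment while it holds something.
It also fails if it takes over 210 s, if anything falls off the work surface, if the arm or the gripper's body presses on something with over 40 N, if the wrist force passes 120 N, or if a joint passes its speed limit or range.

## Working session

There is one attempt and no reset: what is moved stays moved. The work goes in short steps, Python scripts to look and compute and a shell command to move; the robot and the scene stay as the last step left them, time stands still between calls to the robot, and variables do not carry over. Pictures are saved under pics/ and viewed, at most 14 in all, crops included, and the job is handed in when it is done.

```bash
ls; mkdir -p pics; cat > look.py <<'E'
import cv2,sys
from bench import cams
for n in sys.argv[2:]:
    c=cams.camera(n); cv2.imwrite(f"pics/{sys.argv[1]}_{n}.png",cv2.resize(c["img"],(784,588)))
    cv2.imwrite(f"raw_{n}.png",c["img"])
    print(n,c["K"],c["dist"],c["xyz"],c["attitude"])
E
python3 look.py a scene top; python3 -c "
from bench import read_state;print(read_state())"
```

```text
pics
scene [[463.21695773   0.         281.95144563]
 [  0.         463.21695773 207.49218385]
 [  0.           0.           1.        ]] [0.05335667 0.         0.         0.         0.        ] [ 1.02733372 -0.64991501  1.17066143] [ 0.90246211  0.27994241 -0.10257135 -0.31092363]
top [[457.53895183   0.         281.91959295]
 [  0.         457.53895183 209.78759759]
 [  0.           0.           1.        ]] [-0.05537239  0.          0.          0.          0.        ] [3.80766678e-01 5.85663276e-04 1.34303071e+00] [-0.69850066  0.71124528 -0.05683355  0.05474418]
{'time': 0.1, 'joint_positions': array([ 1.18141223,  0.33280919, -0.0646811 ,  1.46084601,  0.02159314,
        1.34985132, -0.08846215]), 'joint_vel': array([ 0.0006929 , -0.0009161 ,  0.00154791, -0.00197187,  0.00054402,
       -0.00082078, -0.00021006]), 'joint_torque': array([ 1.07311989e-03, -6.24548793e+01,  2.39598833e-02, -3.90722573e+01,
       -6.15468970e-02,  3.64519574e-02,  1.20635573e-04]), 'ee_pos': array([ 0.22398978, -0.58308714,  0.18463854]), 'eef_rot': array([ 9.83227160e-01,  1.82384158e-01, -1.36646078e-04, -5.93962217e-04]), 'ft_force': array([0.61179097, 0.05783873, 0.67735957]), 'torque': array([ 0.04521993,  0.02878265, -0.02741459]), 'grip_force': 0.0, 'width': 0.08698450469394228}
```

View pics/a_scene.png

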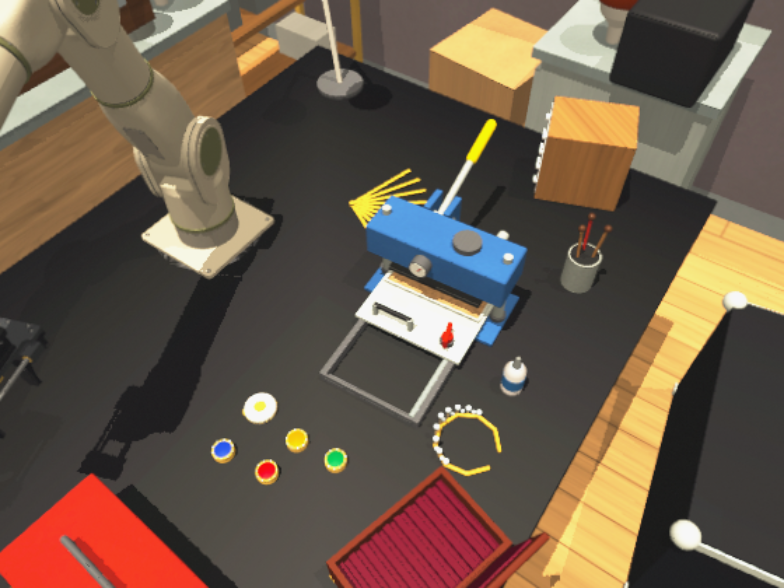

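View pics/a_top.png

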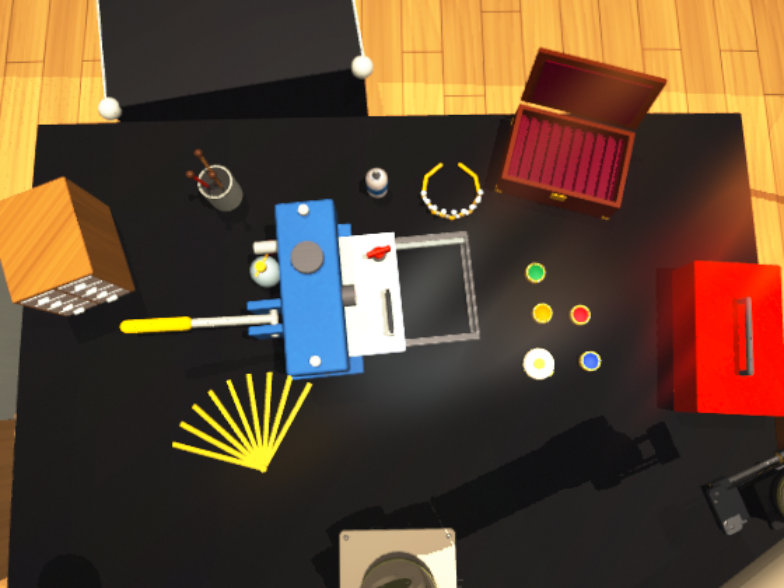

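```bash
cat > h.py <<'E'
import cv2,numpy as np
from scipy.spatial.transform import Rotation as R
from bench import cams,read_state
def grab(n):
    c=cams.camera(n); c["hsv"]=cv2.cvtColor(c["img"],cv2.COLOR_BGR2HSV); return c
def cast(c,uv,z):
    p=cv2.undistortPoints(np.array(uv,float).reshape(-1,1,2),c["K"],np.array(c["dist"])).reshape(-1,2)
    d=R.from_quat(c["attitude"]).apply(np.c_[p,np.ones(len(p))]); o=np.array(c["xyz"])
    return o+d*((z-o[2])/d[:,2])[:,None]
def blobs(c,lo,hi,amin=8):
    m=cv2.inRange(c["hsv"],np.array(lo),np.array(hi))
    n,l,s,ce=cv2.connectedComponentsWithStats(m)
    return [(tuple(np.round(ce[i],1)),s[i].tolist()) for i in range(1,n) if s[i][4]>=amin],m,l
COL=dict(red=[(0,150,90),(6,255,255)],green=[(50,120,60),(80,255,255)],blue=[(110,130,80),(128,255,255)],amber=[(20,180,140),(28,255,255)],yellow=[(28,180,140),(33,255,255)])
E
python3 - <<'E'
from h import *
for n in("top","scene"):
    c=grab(n)
    print(n)
    for k,(lo,hi) in COL.items():
        for b,s in blobs(c,lo,hi,25)[0]:
            print(k,b,s,cast(c,[b],.018)[0].round(4))
    m=cv2.inRange(c["hsv"],np.array((0,0,190)),np.array((180,50,255)))
    cs=cv2.findContours(m,0,2)[0]
    for q in cs:
        if cv2.contourArea(q)>800:
            r=cv2.boundingRect(q);a=cv2.approxPolyDP(q,4,True).reshape(-1,2)
            print("white",cv2.contourArea(q),r,a.tolist(),cast(c,a,.036).round(4).tolist())
    f=lambda u,v:c["hsv"][v,u].tolist()
    if n=="top": print([f(414,195),f(388,224),f(387,224),f(422,258),f(270,181),f(125,231),f(290,130),f(180,195)])
E
```

```text
top
red (np.float64(394.1), np.float64(37.9)) [385, 35, 19, 6, 39] [ 1.1351 -0.3696  0.018 ]
red (np.float64(426.4), np.float64(70.5)) [403, 49, 60, 36, 436] [ 1.0236 -0.4639  0.018 ]
red (np.float64(460.2), np.float64(60.9)) [454, 59, 13, 5, 26] [ 1.0556 -0.5742  0.018 ]
red (np.float64(400.8), np.float64(123.3)) [361, 75, 90, 74, 634] [ 0.8517 -0.3718  0.018 ]
red (np.float64(400.6), np.float64(98.9)) [386, 86, 37, 40, 206] [ 0.9304 -0.3763  0.018 ]
red (np.float64(449.8), np.float64(104.4)) [447, 99, 6, 10, 26] [ 0.9111 -0.5282  0.018 ]
red (np.float64(143.5), np.float64(129.5)) [139, 126, 10, 8, 26] [0.8462 0.4105 0.018 ]
red (np.float64(516.6), np.float64(232.6)) [472, 152, 88, 146, 9663] [ 0.511  -0.6977  0.018 ]
red (np.float64(270.2), np.float64(179.8)) [262, 175, 17, 10, 95] [0.6824 0.0278 0.018 ]
green (np.float64(382.5), np.float64(194.2)) [378, 190, 10, 10, 81] [ 0.6331 -0.3036  0.018 ]
blue (np.float64(421.6), np.float64(257.4)) [417, 253, 10, 10, 84] [ 0.4446 -0.4081  0.018 ]
amber (np.float64(307.0), np.float64(125.2)) [301, 116, 15, 20, 63] [ 0.8498 -0.0859  0.018 ]
a
[... 3254 characters left out ...]
, 0.1295, 0.036], [0.5822, 0.1016, 0.036]]
white 889.5 (0, 49, 61, 48) [[60, 60], [48, 49], [12, 70], [0, 96]] [[-0.6837, 0.1993, 0.036], [-0.7862, 0.2221, 0.036], [-0.7824, 0.0465, 0.036], [-0.68, -0.0804, 0.036]]
white 827.5 (501, 18, 50, 60) [[550, 22], [531, 18], [530, 33], [501, 73], [517, 74]] [[0.888, 1.575, 0.036], [0.8111, 1.566, 0.036], [0.8438, 1.4478, 0.036], [0.8376, 1.1139, 0.036], [0.8906, 1.14, 0.036]]
white 1456.0 (381, 0, 58, 52) [[381, 33], [434, 51], [438, 39], [422, 25], [431, 14], [426, 0], [414, 0]] [[0.315, 1.1151, 0.036], [0.5602, 1.1136, 0.036], [0.5386, 1.2037, 0.036], [0.4365, 1.2673, 0.036], [0.4324, 1.3712, 0.036], [0.363, 1.4712, 0.036], [0.3163, 1.442, 0.036]]
```

```bash
cat > m2.py <<'E'
from h import *
T=grab("top");S=grab("scene")
def red(c): return cv2.inRange(c["hsv"],np.array((0,150,90)),np.array((6,255,255)))|cv2.inRange(c["hsv"],np.array((172,150,90)),np.array((180,255,255)))
for c,n,bx in((T,"T",[(405,215,425,235),(255,170,285,190)]),(S,"S",[(180,325,200,348),(310,225,330,252)])):
    m=red(c)
    for i,(a,b,d,e) in enumerate(bx):
        ys,xs=np.nonzero(m[b:e,a:d]);uv=(xs.mean()+a,ys.mean()+b)
        z=[.018,.068][i]; print(n,["redboss","knob"][i],len(xs),np.round(uv,1),cast(c,[uv],z)[0].round(4))
        if i:
            P=cast(c,np.c_[xs+a,ys+b],.070)[:,:2];w,v=np.linalg.eigh(np.cov(P.T));print("knob axis deg",np.degrees(np.arctan2(v[1,1],v[0,1])),"spread",np.sqrt(w)*3.46)
# front edge in top
w=cv2.inRange(T["hsv"],np.array((0,0,150)),np.array((180,70,255)))
rows=list(range(174,245));e=[]
for r in rows:
    x=np.nonzero(w[r,270:300])[0]; e.append(270+x.max()+.5 if len(x) else np.nan)
e=np.array(e);p=np.polyfit(rows,e,1);res=e-np.polyval(p,rows);g=abs(res)<1;p=np.polyfit(np.array(rows)[g],e[g],1)
Q=cast(T,[(np.polyval(p,166),166),(np.polyval(p,252),252)],.036);print("edge",p,Q.round(4),"yaw",np.arctan2(Q[0,1]-Q[1,1],Q[0,0]-Q[1,0]),abs(res).max())
# bar: dark within apron
d=cv2.inRange(T["hsv"],np.array((0,0,0)),np.array((180,255,80)))
n,l,s,ce=cv2.connectedComponentsWithStats(d[195:250,268:288])
for i in range(1,n):
    if s[i][4]>15:
        ys,xs=np.nonzero(l==i);P=cast(T,np.c_[xs+268,ys+195],.072)[:,:2];ww,v=np.linalg.eigh(np.cov(P.T))
        print("bar",s[i],P.mean(0).round(4),v[:,1],np.sqrt(ww)*3.46)
cv2.imwrite("pics/crops.png",np.hstack([cv2.resize(T["img"][150:270,235:345],(390,425),interpolation=2),cv2.resize(S["img"][185:305,250:360],(390,425),interpolation=2)]))
E
python3 m2.py
```

```text
T redboss 81 [414.4 224.5] [ 0.5412 -0.3929  0.018 ]
T knob 95 [270.2 179.8] [0.6709 0.0268 0.068 ]
knob axis deg 108.5118417500868 spread [0.01840396 0.04362931]
S redboss 109 [189.8 335.6] [ 0.5432 -0.393   0.018 ]
S knob 92 [319.2 239.5] [0.678  0.0209 0.068 ]
knob axis deg 110.12546854965001 spread [0.01773382 0.05387075]
edge [8.49645085e-02 2.68275149e+02] [[ 0.7192 -0.0089  0.036 ]
 [ 0.4666 -0.0251  0.036 ]] yaw 0.06408335929235714 15.16197183098592
bar [17  0  3 24 45] [ 0.6001 -0.018 ] [-0.99943454 -0.03362429] [0.00611433 0.06520789]
```

View pics/crops.png

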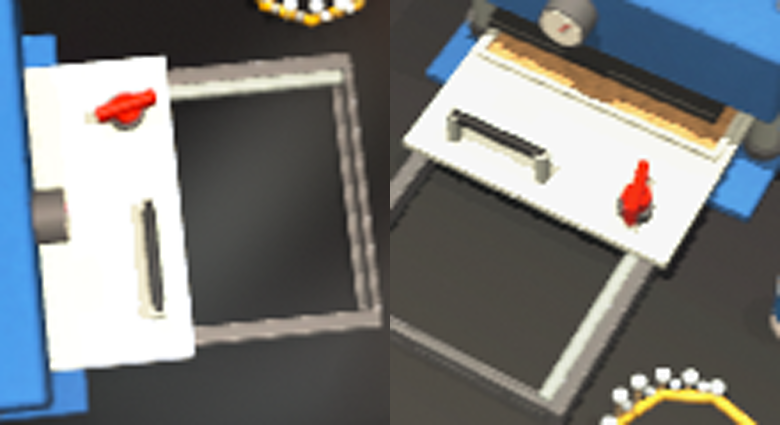

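```bash
cat >> h.py <<'E'
def tri(T,uT,S,uS):
    A=[];b=[]
    for c,u in((T,uT),(S,uS)):
        o=np.array(c["xyz"]);d=cast(c,[u],0)[0]-o;d/=np.linalg.norm(d);M=np.eye(3)-np.outer(d,d);A.append(M);b.append(M@o)
    x=np.linalg.lstsq(np.vstack(A),np.hstack(b),rcond=None)[0]; return x,max(np.linalg.norm(M@x-q) for M,q in zip(A,b))
E
python3 - <<'E'
from h import *
T=grab("top");S=grab("scene")
ct=lambda x,y:(235-.35+x/3.545,150-.35+y/3.542)
cs=lambda x,y:(250-.35+(x-390)/3.545,185-.35+y/3.542)
for n,a,b in(("cornFar",ct(166,57),cs(668,265)),("cornNear",ct(193,356),cs(403,149)),("knobtipOut",ct(155,95),cs(633,220)),("knobtipIn",ct(98,118),cs(644,162)),("knob",(270.2,179.8),(319.2,239.5)),("barN",ct(156,308),cs(453,116)),("barF",ct(149,204),cs(545,156)),
 ("railFar",ct(348,58),cs(560,410)),("boltN",(315*560/784,361*560/784),(387*560/784,209*560/784)),("boltF",(303*560/784,210*560/784),(508*560/784,258*560/784)),
 ("railNear",(478*560/784,337*560/784),(322*560/784,373*560/784)),
 ("levtip",(123*560/784,326*560/784),(492*560/784,124*560/784)),("levin",(188*560/784,323*560/784),(472*560/784,158*560/784)),("atombulb",(185,190),None)):
    if b: x,e=tri(T,a,S,b);print(n,x.round(4),"err",e.round(4), cast(T,[a],.036)[0,:2].round(4),cast(S,[b],.036)[0,:2].round(4))
print(cast(T,[(185.5,189.6),(189,194)],.09).round(3))
E
```

```text
cornFar [ 0.7227 -0.0045  0.0337] err 0.0027 [ 0.72   -0.0063] [ 0.7252 -0.0037]
cornNear [ 0.4726 -0.024   0.0223] err 0.0003 [ 0.4719 -0.0235] [ 0.479  -0.0317]
knobtipOut [0.6842 0.0043 0.0561] err 0.0014 [0.6878 0.0034] [0.679  0.0172]
knobtipIn [0.6642 0.051  0.0665] err 0.0022 [0.6693 0.0507] [0.6557 0.0721]
knob [0.6741 0.0275 0.0567] err 0.0006 [0.6783 0.0275] [0.6679 0.0406]
barN [0.5077 0.0048 0.0644] err 0.001 [0.5113 0.0056] [0.4937 0.0208]
barF [0.5933 0.011  0.0655] err 0.002 [0.5966 0.0098] [0.5831 0.0302]
railFar [ 0.7203 -0.1572  0.0266] err 0.0018 [ 0.7166 -0.1573] [ 0.7241 -0.1599]
boltN [0.4453 0.1405 0.202 ] err 0.0018 [0.4532 0.1594] [0.3469 0.2776]
boltF [0.7224 0.1624 0.2027] err 0.0008 [0.7716 0.1854] [0.6705 0.3031]
railNear [ 0.499  -0.1747  0.0201] err 0.002 [ 0.4961 -0.1741] [ 0.5077 -0.1799]
levtip [0.5081 0.473  0.235 ] err 0.0004 [0.5313 0.5582] [0.3974 0.7113]
levin [0.5166 0.367  0.2132] err 0.0028 [0.5354 0.4221] [0.4239 0.5583]
[[0.642 0.264 0.09 ]
 [0.63  0.254 0.09 ]]
```

```bash
cat > st.py <<'E'
# pose now, and in press frame: x,y (mm), yaw of tool x relative to the press
import sys
from h import *
O=np.array([.5842,.1512]);Y=.077
s=read_state();p=s["ee_pos"];M=R.from_quat(s["eef_rot"]).as_matrix()
def topress(q): return R.from_euler('z',-Y).apply([q[0]-O[0],q[1]-O[1],0])[:2]*1000
yaw=np.degrees(np.arctan2(M[1,0],M[0,0]))
print("t %.1f press x %.1f y %.1f z %.1f toolx yaw world %.1f press %.1f tilt %.2f width %.1f grip %.1f F %s Tz %.2f q7 %.2f"%(s["time"],*topress(p),p[2]*1000,yaw,yaw-np.degrees(Y),np.degrees(np.arccos(-M[2,2])),s["width"]*1000,s["grip_force"],np.round(s["ft_force"],1),s["torque"][2],s["joint_positions"][6]))
E
python3 -m crank '0 0 -.1 -.09 1;0 0 -.1 -.09 1;0 0 -.1 -.09 1;0 0 -.1 -.09 1;0 0 -.1 -.09 1;0 0 0 -.09 1;0 0 0 -.09 1;0 0 0 -.09 1;0 0 0 -.095 1;0 0 0 0 1'; python3 st.py
```

```text
time: 1.4
ee_pos: [0.2241, -0.5834, 0.2853]
eef_rot: [0.679, 0.734, 0.0, 0.0]
ft_force: [0.4, 0.9, -0.7]
width: 0.0872
grip_force: 0.0
t 1.4 press x -415.6 y -704.8 z 285.3 toolx yaw world 94.5 press 90.1 tilt 0.00 width 87.2 grip 0.0 F [ 0.4  0.9 -0.7] Tz -0.01 q7 1.16
```

```bash
python3 -m crank '.19 .15 0 0 1;.19 .15 0 0 1;.19 .15 0 0 1;.19 .15 0 0 1;.19 .15 0 0 1;.19 .15 0 0 1;.19 .15 0 0 1;.19 .15 0 0 1;.19 .15 0 0 1;.19 .15 0 0 1' >/dev/null; python3 -m crank '.18 .14 0 0 1;.18 .14 0 0 1;.1 .07 0 0 1;0 0 0 0 1;0 0 0 0 1'>/dev/null; python3 st.py; python3 look.py b scene >/dev/null
```

```text
t 2.9 press x -45.1 y -233.0 z 285.2 toolx yaw world 94.2 press 89.8 tilt 0.02 width 86.8 grip 0.0 F [-0.1 -1.6 -0.4] Tz -0.03 q7 0.04
```

View pics/b_scene.png

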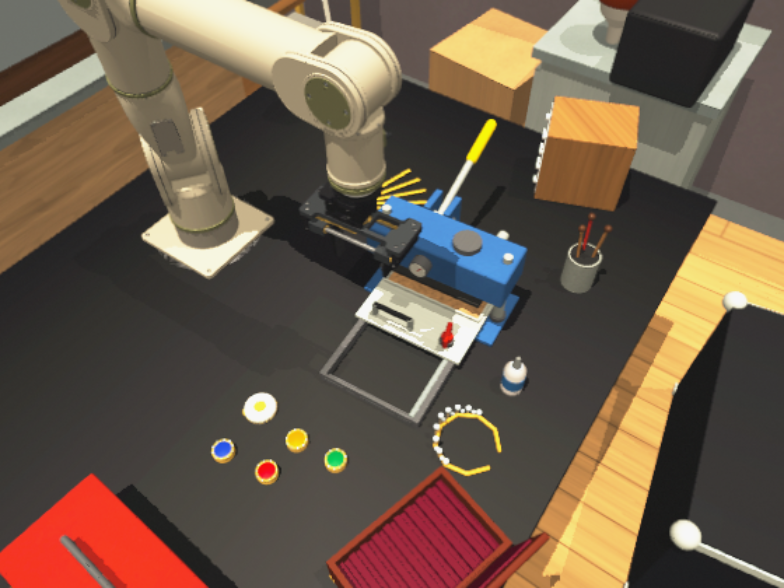

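```bash
python3 -m crank '.117 .168 0 0 -1;.117 .168 0 0 -1;.116 .169 0 0 -1;0 0 .22 0 -1;0 0 .22 0 -1;0 0 .22 0 -1;0 0 .22 0 -1;0 0 .22 0 -1;0 0 .075 0 -1;0 0 0 0 -1' 20 >/dev/null; python3 st.py; python3 look.py c scene >/dev/null
```

```text
t 4.0 press x 54.4 y -164.7 z 48.7 toolx yaw world 94.2 press 89.8 tilt 0.21 width 15.1 grip 0.0 F [0.1 0.2 0.5] Tz 0.01 q7 -0.22
```

View pics/c_scene.png

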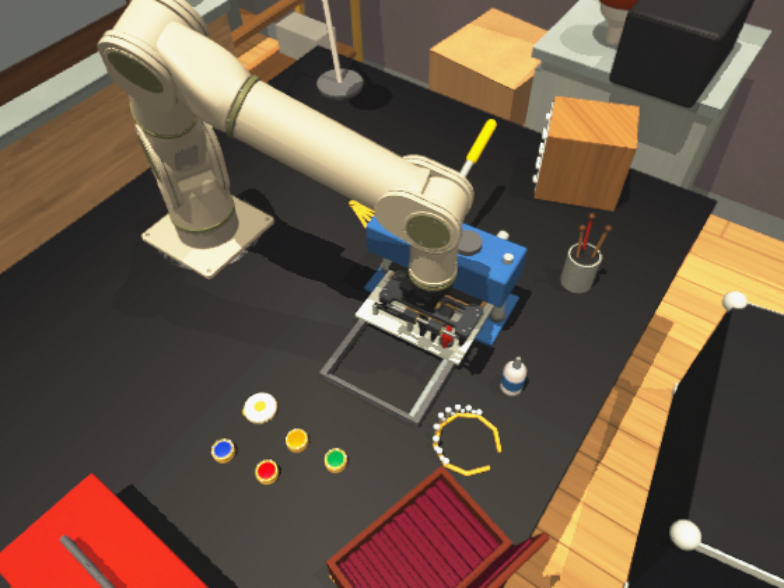

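```bash
python3 -m crank '0 0 0 0 -1;0 0 0 0 -1;0 0 0 0 -1' >/dev/null;  python3 st.py; python3 -m crank '.008 .03 0 0 -1;.008 .03 0 0 -1;0 .02 0 0 -1;0 .02 0 0 -1;0 0 0 0 -1' >/dev/null; python3 st.py
```

```text
t 4.3 press x 56.9 y -163.2 z 52.1 toolx yaw world 94.4 press 89.9 tilt 0.14 width 0.6 grip 0.0 F [0.6 0.4 0.6] Tz -0.00 q7 -0.22
t 4.8 press x 76.4 y -159.9 z 50.1 toolx yaw world 94.4 press 90.0 tilt 0.01 width 0.6 grip 0.0 F [ 0.  -0.1  1. ] Tz 0.01 q7 -0.23
```

```bash
for i in 1; do python3 -m crank '0 .02 0 0 -1;0 0 0 0 -1' >/dev/null; python3 st.py; done; python3 -m crank '0 .02 0 0 -1;0 0 0 0 -1' >/dev/null; python3 st.py; python3 -m crank '.01 .02 0 0 -1;0 0 0 0 -1' >/dev/null; python3 st.py;python3 - <<'E'
from h import *
S=grab("scene"); T=grab("top")
cv2.imwrite("pics/d.png",np.hstack([cv2.resize(S["img"][195:285,260:350],(390,390),interpolation=2),cv2.resize(T["img"][150:270,235:345],(390,390),interpolation=2)]))
E
```

```text
t 5.0 press x 80.3 y -160.0 z 50.3 toolx yaw world 94.4 press 89.9 tilt 0.01 width 0.6 grip 0.0 F [ 0.5 -0.9 -1. ] Tz -0.05 q7 -0.23
t 5.2 press x 84.3 y -160.0 z 50.4 toolx yaw world 94.4 press 90.0 tilt 0.02 width 0.3 grip 0.0 F [ 0.3  0.3 -0.1] Tz 0.01 q7 -0.23
t 5.4 press x 88.3 y -157.5 z 50.4 toolx yaw world 94.4 press 90.0 tilt 0.02 width 0.4 grip 0.0 F [-0.2  0.2  0.4] Tz -0.02 q7 -0.23
```

View pics/d.png

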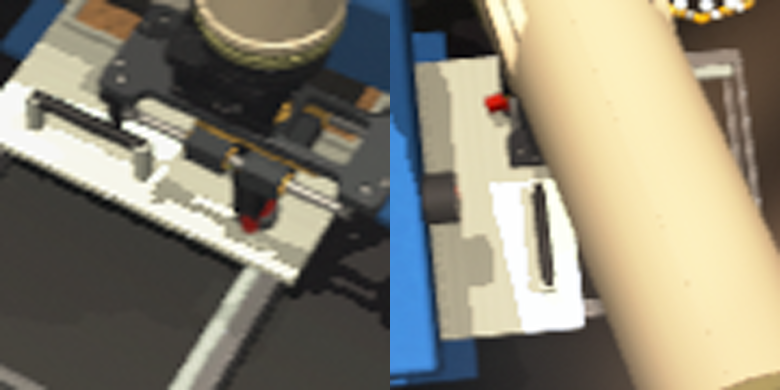

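```bash
cat >> h.py <<'E'
def proj(c,P):
    M=R.from_quat(c["attitude"]).as_matrix();P=(np.atleast_2d(P)-np.array(c["xyz"]))@M
    return cv2.projectPoints(P,np.zeros(3),np.zeros(3),c["K"],np.array(c["dist"]))[0].reshape(-1,2)
OO=np.array([.5842,.1512]);YY=.077
def pw(x,y,z): return np.r_[OO+R.from_euler('z',YY).apply([x/1000,y/1000,0])[:2],z/1000]
E
python3 - <<'E'
from h import *
S=grab("scene");T=grab("top");P=read_state()["ee_pos"];print(P,proj(S,P))
f=lambda *a:((proj(S,pw(*a))[0]-[260,195])*4.333).round(),
g=lambda *a:((proj(S,pw(*a))[0]-[260,195])*4.333).round()
h=lambda *a:((proj(T,pw(*a))[0]-[235,150])*[3.545,3.25]).round()
for n,a in dict(tcp=(88.3,-157.5,50),fl=(73,-167,50),fr=(103,-167,50),K=(80,-130,74),tipf=(88,-155,74),tipb=(72,-105,74),tipf48=(88,-155,48),bar=(-45,-140,74),barL=(-90,-140,74),barR=(0,-140,74),cF=(118,-165,36),cN=(-118,-165,36)).items(): print(n,g(*a),h(*a)+[390,0])
E
```

```text
[6.83970074e-01 4.58037836e-04 5.03234827e-02] [[316.8316776  248.85791074]]
tcp [247. 233.] [547.  86.]
fl [220. 234.] [560. 102.]
fr [260. 253.] [557.  69.]
K [257. 178.] [513.  92.]
tipf [250. 210.] [544.  81.]
tipb [264. 146.] [483. 104.]
tipf48 [248. 232.] [544.  87.]
bar [ 87. 113.] [540. 232.]
barL [30. 87.] [546. 284.]
barR [144. 140.] [535. 181.]
cF [281. 272.] [552.  57.]
cN [-21. 129.] [580. 317.]
```

```bash
python3 - <<'E'
from h import *
S=grab("scene")
cv2.imwrite("pics/e.png",cv2.resize(S["img"][215:263,290:345],(770,588),interpolation=cv2.INTER_LANCZOS4))
E
```

```text
(no output)
```

View pics/e.png

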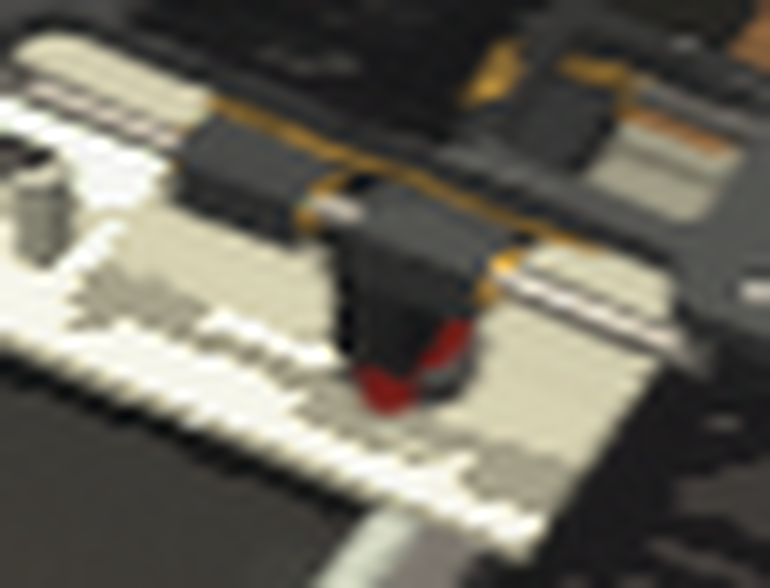

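```bash
python3 - <<'E'
from h import *
S=grab("scene")
def pr(uv,z):
    q=cast(S,[uv],z/1000)[0]; return (R.from_euler('z',-YY).apply([q[0]-OO[0],q[1]-OO[1],0])[:2]*1000).round(1)
r=lambda x,y:(290+x/14-.5,215+y/12.25-.5)
for n,p in dict(redlow=(388,410),redtop=(385,372),redR=(470,320),redRlow=(440,365),fing=(400,365),fingR=(440,340),fingL=(345,340),blkL=(180,160)).items():
    print(n,[(z,pr(r(*p),z).tolist()) for z in(36,50,60,74)])
E
python3 -m crank '0 0 -.25 0 -1;0 0 -.25 0 -1;-.25 0 0 0 -1;-.25 0 0 0 -1;0 0 0 0 -1;0 0 0 0 -1'>/dev/null; python3 st.py; python3 - <<'E'
from h import *
S=grab("scene");P=read_state()["ee_pos"];u=proj(S,P)[0];print(u)
x,y=u.astype(int)
im=S["img"].copy();cv2.circle(im,(x,y),1,(255,0,255),-1)
a=cv2.resize(im[y-35:y+25,x-35:x+35],(392,336),interpolation=2)
b=cv2.resize(im[205:265,285:355],(392,336),interpolation=2)
cv2.imwrite("pics/f.png",np.hstack([a,b]))
E
```

```text
redlow [(36, [83.7, -146.1]), (50, [87.3, -154.5]), (60, [90.0, -160.6]), (74, [93.6, -169.1])]
redtop [(36, [78.1, -136.8]), (50, [81.9, -145.4]), (60, [84.5, -151.5]), (74, [88.3, -160.1])]
redR [(36, [86.7, -114.6]), (50, [90.3, -123.5]), (60, [92.9, -129.8]), (74, [96.5, -138.7])]
redRlow [(36, [87.2, -129.3]), (50, [90.8, -138.0]), (60, [93.4, -144.2]), (74, [97.0, -152.8])]
fing [(36, [79.9, -133.4]), (50, [83.6, -142.1]), (60, [86.3, -148.2]), (74, [90.0, -156.9])]
fingR [(36, [83.9, -122.9]), (50, [87.5, -131.7]), (60, [90.1, -137.9]), (74, [93.8, -146.7])]
fingL [(36, [66.6, -132.8]), (50, [70.5, -141.5]), (60, [73.2, -147.6]), (74, [77.1, -156.3])]
blkL [(36, [11.1, -103.4]), (50, [15.6, -112.4]), (60, [18.9, -118.8]), (74, [23.4, -127.8])]
t 6.3 press x 87.5 y -260.0 z 150.0 toolx yaw world 94.2 press 89.8 tilt 0.03 width 0.5 grip 0.0 F [-0.1  0.2  0.1] Tz 0.02 q7 -0.05
[300.74438406 255.76439715]
```

View pics/f.png

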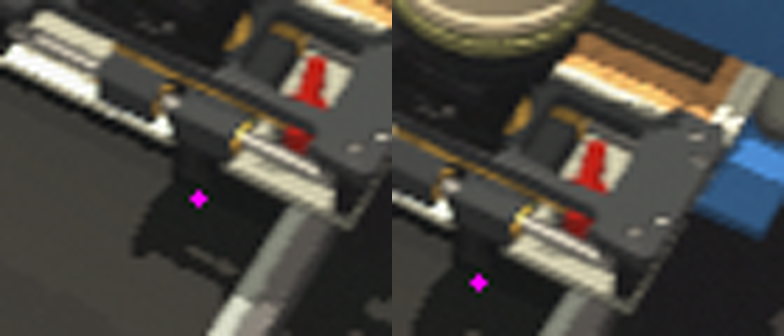

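```bash
python3 -m crank '.19 -.06 0 0 -1;.19 -.06 0 0 -1;.185 -.048 0 0 -1;0 0 .2 0 -1;0 0 .2 0 -1;0 0 .13 0 -1;0 0 0 0 -1;0 0 0 0 -1'>/dev/null; python3 st.py; python3 -m crank '0 .03 0 0 -1;0 .03 0 0 -1;0 0 0 0 -1'>/dev/null; python3 st.py; python3 -m crank '0 .015 0 0 -1;0 0 0 0 -1'>/dev/null; python3 st.py;python3 -m crank '0 .015 0 0 -1;0 0 0 0 -1'>/dev/null; python3 st.py
```

```text
t 7.2 press x 54.5 y -143.4 z 45.2 toolx yaw world 94.5 press 90.1 tilt 0.04 width 0.8 grip 0.0 F [0.1 0.3 0.4] Tz 0.07 q7 -0.25
t 7.5 press x 68.0 y -144.9 z 45.6 toolx yaw world 94.4 press 89.9 tilt 0.13 width 0.5 grip 0.0 F [-0.  -0.5 -0.1] Tz -0.01 q7 -0.25
t 7.7 press x 69.8 y -144.9 z 44.6 toolx yaw world 94.4 press 89.9 tilt 0.02 width 0.2 grip 0.0 F [-0.6  0.  -0.2] Tz 0.00 q7 -0.25
t 7.8 press x 72.6 y -145.0 z 44.3 toolx yaw world 94.4 press 90.0 tilt 0.01 width 0.3 grip 0.0 F [-0.2  0.5 -0.5] Tz 0.04 q7 -0.25
```

```bash
for k in 1; do python3 -m crank '0 .015 0 0 -1;0 0 0 0 -1'>/dev/null; python3 st.py; python3 -m crank '0 .015 0 0 -1;0 0 0 0 -1'>/dev/null; python3 st.py; python3 -m crank '0 .015 0 0 -1;0 0 0 0 -1'>/dev/null; python3 st.py; done
```

```text
t 8.1 press x 75.6 y -145.0 z 44.3 toolx yaw world 94.4 press 90.0 tilt 0.01 width 0.8 grip 0.0 F [-0.3  0.5  0.6] Tz -0.03 q7 -0.25
t 8.2 press x 78.7 y -145.0 z 44.3 toolx yaw world 94.4 press 89.9 tilt 0.01 width 0.8 grip 0.0 F [-0.3  0.2  0.9] Tz 0.01 q7 -0.25
t 8.4 press x 81.7 y -145.0 z 44.3 toolx yaw world 94.4 press 90.0 tilt 0.01 width 0.1 grip 0.0 F [0.3 1.1 0.1] Tz -0.06 q7 -0.25
```

```bash
python3 - <<'E'
from h import *
S=grab("scene");T=grab("top")
a=cv2.resize(S["img"][205:265,285:355],(392,336),interpolation=2)
b=cv2.resize(T["img"][150:210,235:305],(392,336),interpolation=2)
cv2.imwrite("pics/g.png",np.hstack([a,b]))
E
```

```text
(no output)
```

View pics/g.png

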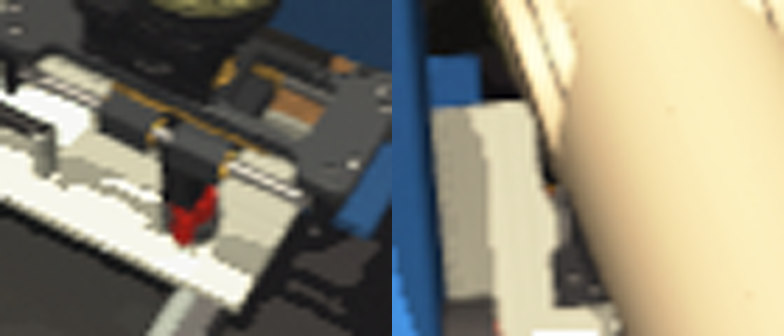

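```bash
python3 - <<'E'
from h import *
S=grab("scene");P=read_state()["ee_pos"]
print((proj(S,[P,P+[0,0,.02],P+[0,0,.07]])-[285,205])*5.6)
E
python3 -m crank '0 -.2 0 0 -1;0 0 .02 0 -1;0 0 0 0 -1'>/dev/null; python3 st.py; python3 -m crank '0 0 .012 0 -1;0 0 0 0 -1'>/dev/null; python3 st.py;python3 -m crank '0 0 .01 0 -1;0 0 0 0 -1'>/dev/null; python3 st.py
```

```text
[[178.15557909 228.34989513]
 [180.01917005 206.70915957]
 [184.88273886 150.31845886]]
t 8.9 press x 40.7 y -145.3 z 40.1 toolx yaw world 94.4 press 90.0 tilt 0.05 width 0.7 grip 0.0 F [ 0.8 -0.1  0.5] Tz -0.03 q7 -0.25
t 9.1 press x 42.2 y -145.0 z 38.0 toolx yaw world 94.3 press 89.9 tilt 0.05 width 0.7 grip 0.0 F [-0.5  0.2 -0.3] Tz -0.01 q7 -0.26
t 9.3 press x 41.6 y -144.9 z 35.7 toolx yaw world 94.4 press 90.0 tilt 0.01 width 0.7 grip 0.0 F [0.2 0.8 0.3] Tz -0.06 q7 -0.26
```

```bash
for d in .02; do python3 -m crank '0 0 .02 0 -1;0 0 0 0 -1'>/dev/null; python3 st.py; python3 -m crank '0 0 .02 0 -1;0 0 0 0 -1'>/dev/null; python3 st.py;python3 -m crank '0 0 .02 0 -1;0 0 0 0 -1'>/dev/null; python3 st.py; done
```

```text
t 9.5 press x 41.1 y -144.9 z 31.3 toolx yaw world 94.4 press 90.0 tilt 0.04 width 0.8 grip 0.0 F [-0.3 -0.3 -0.1] Tz 0.01 q7 -0.26
t 9.7 press x 41.0 y -145.0 z 27.3 toolx yaw world 94.4 press 90.0 tilt 0.04 width 0.5 grip 0.0 F [-0.8  0.4  0.4] Tz 0.03 q7 -0.26
t 9.9 press x 41.0 y -145.0 z 23.3 toolx yaw world 94.4 press 90.0 tilt 0.04 width 0.7 grip 0.0 F [ 0.2 -0.4  0.1] Tz -0.03 q7 -0.26
```

```bash
python3 -m crank '0 0 .015 0 -1;0 0 0 0 -1'>/dev/null; python3 st.py; python3 -m crank '0 0 .01 0 -1;0 0 0 0 -1'>/dev/null; python3 st.py;python3 -m crank '0 0 .01 0 -1;0 0 0 0 -1'>/dev/null; python3 st.py;python3 -m crank '0 0 .01 0 -1;0 0 0 0 -1'>/dev/null; python3 st.py
```

```text
t 10.1 press x 41.1 y -145.0 z 20.6 toolx yaw world 94.4 press 90.0 tilt 0.03 width 0.5 grip 0.0 F [-0.4  0.6 -0.4] Tz -0.04 q7 -0.26
t 10.3 press x 41.2 y -144.9 z 18.7 toolx yaw world 94.4 press 90.0 tilt 0.02 width 0.3 grip 0.0 F [-0.4  0.4 -0.2] Tz 0.03 q7 -0.27
t 10.5 press x 41.2 y -145.0 z 16.7 toolx yaw world 94.4 press 90.0 tilt 0.02 width 0.4 grip 0.0 F [0.6 0.3 0.9] Tz 0.02 q7 -0.27
t 10.7 press x 41.2 y -145.0 z 14.6 toolx yaw world 94.4 press 90.0 tilt 0.02 width 0.6 grip 0.0 F [0.3 0.1 0.5] Tz -0.06 q7 -0.27
```

```bash
python3 -m crank '0 0 .01 0 -1;0 0 0 0 -1'>/dev/null; python3 st.py;python3 -m crank '0 0 .01 0 -1;0 0 0 0 -1'>/dev/null; python3 st.py; python3 - <<'E'
from h import *
S=grab("scene");P=read_state()["ee_pos"]
u=proj(S,[P,P+[0,0,.02],P+[0,0,.07]]);print((u-[275,190])*9)
cv2.imwrite("pics/h.png",cv2.resize(S["img"][190:255,275:350],(675,585),interpolation=2))
E
```

```text
t 10.9 press x 41.2 y -145.0 z 12.7 toolx yaw world 94.4 press 90.0 tilt 0.01 width 0.5 grip 0.0 F [-0.1  0.6 -0.3] Tz 0.02 q7 -0.27
t 11.1 press x 41.2 y -144.9 z 10.7 toolx yaw world 94.4 press 90.0 tilt 0.02 width 0.1 grip 0.0 F [ 0.4 -0.6 -0.6] Tz 0.02 q7 -0.27
[[264.24795241 507.56070669]
 [265.87658931 473.84317339]
 [270.12243155 386.08982628]]
```

View pics/h.png

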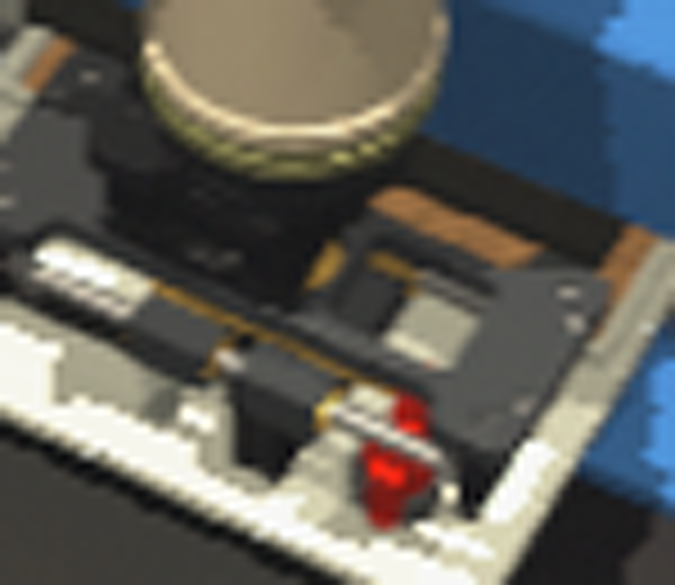

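```bash
python3 -m crank '0 0 .01 0 -1;0 0 0 0 -1'>/dev/null; python3 st.py;python3 -m crank '0 0 .01 0 -1;0 0 0 0 -1'>/dev/null; python3 st.py; python3 -c "
from bench import read_state;s=read_state();print(s['torque'],s['joint_torque'])"
```

```text
t 11.3 press x 41.2 y -145.0 z 8.7 toolx yaw world 94.4 press 90.0 tilt 0.02 width 0.5 grip 0.0 F [-0.4 -0.3 -0.9] Tz -0.00 q7 -0.27
t 11.6 press x 41.2 y -144.9 z 6.6 toolx yaw world 94.4 press 90.0 tilt 0.02 width 0.5 grip 0.0 F [-0.6  0.1  0.2] Tz -0.02 q7 -0.27
[-0.05593832 -0.11640847 -0.02468176] [-6.49480708e-02 -6.75603032e+01 -1.22857833e+01 -3.29915893e+01
 -3.85685242e-02 -5.31267480e-02 -1.64731883e-02]
```

```bash
python3 -m crank '0 0 .01 0 -1;0 0 0 0 -1'>/dev/null; python3 st.py;python3 -m crank '0 0 .01 0 -1;0 0 0 0 -1'>/dev/null; python3 st.py; python3 -m crank '0 0 .01 0 -1;0 0 0 0 -1'>/dev/null; python3 st.py
```

```text
t 11.8 press x 41.2 y -145.0 z 4.6 toolx yaw world 94.4 press 90.0 tilt 0.02 width 0.4 grip 0.0 F [0.3 0.1 0.2] Tz 0.01 q7 -0.27
t 11.9 press x 41.2 y -144.9 z 2.6 toolx yaw world 94.4 press 90.0 tilt 0.02 width 0.6 grip 0.0 F [ 0.  -0.3  0.2] Tz 0.01 q7 -0.27
t 12.2 press x 41.2 y -144.9 z 0.7 toolx yaw world 94.4 press 90.0 tilt 0.02 width 0.5 grip 0.0 F [-0.7  0.4 -0.8] Tz 0.09 q7 -0.27
```

```bash
python3 - <<'E'
from h import *
S=grab("scene");P=read_state()["ee_pos"]
u=proj(S,[P,P+[0,0,.036],P+[0,0,.087]]);print((u-[275,190])*9)
im=cv2.resize(S["img"][190:255,275:350],(675,585),interpolation=2)
for q in (u-[275,190]+.5)*9: cv2.circle(im,tuple(q.astype(int)),3,(255,0,255),-1)
cv2.imwrite("pics/i.png",im)
E
```

```text
[[263.46345685 524.10761281]
 [266.388554   463.5503859 ]
 [270.75380622 373.36687762]]
```

View pics/i.png

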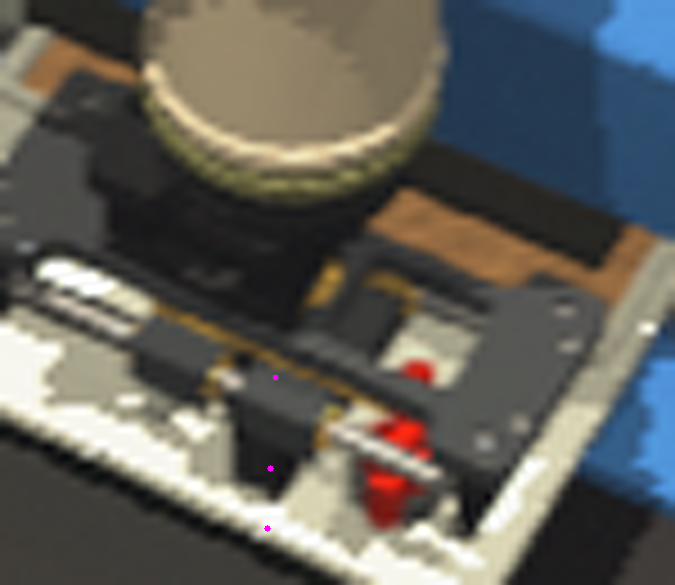

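```bash
python3 -m crank '0 0 .01 0 -1;0 0 0 0 -1'>/dev/null; python3 st.py;python3 -m crank '0 0 .01 0 -1;0 0 0 0 -1'>/dev/null; python3 st.py; python3 -m crank '0 0 .01 0 -1;0 0 0 0 -1'>/dev/null; python3 st.py
```

```text
t 12.4 press x 41.6 y -145.0 z -0.6 toolx yaw world 94.4 press 90.0 tilt 0.03 width 0.9 grip 2.3 F [-1.5 -0.5  4.5] Tz 0.03 q7 -0.28
t 12.6 press x 41.7 y -145.0 z -0.8 toolx yaw world 94.4 press 89.9 tilt 0.07 width 1.1 grip 11.0 F [-9.9 -0.8 22.5] Tz 0.06 q7 -0.28
t 12.8 press x 41.7 y -145.0 z -1.0 toolx yaw world 94.4 press 89.9 tilt 0.11 width 0.5 grip 19.6 F [-18.4  -2.6  38.5] Tz -0.01 q7 -0.28
```

```bash
python3 -m crank '0 0 -.25 0 -1;0 0 -.25 0 -1;-.2 0 -.03 0 -1;0 0 0 0 -1;0 0 0 0 -1'>/dev/null; python3 st.py; python3 - <<'E'
from h import *
S=grab("scene");P=read_state()["ee_pos"]
for dz in range(-24,84,6):
    u=proj(S,P+[0,0,dz/1000])[0].round().astype(int); print(dz,u,S["hsv"][u[1],u[0]-5:u[0]+6,2])
E
```

```text
t 13.3 press x 41.2 y -186.6 z 100.7 toolx yaw world 94.2 press 89.8 tilt 0.04 width 0.4 grip 0.0 F [ 0.3  1.3 -0.9] Tz -0.01 q7 -0.16
-24 [298 244] [150 161 228 235 215 212 212 211 211 213 214]
-18 [298 243] [233 235 215 211 212 212 212 212 213 213 210]
-12 [298 241] [212 211 212 244 247 247 242 211 212 211 209]
-6 [298 240] [211 244 247 242 211 211 211 211 210 210 213]
0 [298 239] [247 242 211 211 211 210 210 211 212 214 215]
6 [298 238] [242 213 212 210 210 212 213 215 215 215 215]
12 [298 237] [200 209 209 210 213 214 215 215 214 213 213]
18 [298 235] [100 134 191 214 191 122  30 167 215 215 215]
24 [298 234] [100  93 138 130  60  29  26  57 172 215 214]
30 [298 233] [ 81  49  31  34  34  29  25  26 129 195 214]
36 [298 232] [ 82  47  31  33  34  30  25  25  24 167 215]
42 [299 230] [ 48  30  32  34  30  26  26  32  40 100 179]
48 [299 229] [ 70  29  33  34  34  38  43  46  45  50 125]
54 [299 228] [ 47  30  36  41  45  46  45  45  45 129 148]
60 [299 226] [ 42  45  45  45  45  45  45  50  64  66 213]
66 [299 225] [ 40  45  46  44  44  49  63  77  84  85 112]
72 [299 224] [42 45 45 54 71 81 84 86 85 85 79]
78 [299 222] [92 81 85 85 85 85 86 86 80 75 76]
```

```bash
sed -i 's/ z %.1f toolx/ TIPz %.1f toolx/; s/p\[2\]\*1000,yaw/p[2]*1000+36.5,yaw/' st.py; python3 -m crank '.14 .065 0 0 -1;0 0 .2 0 -1;0 0 .2 0 -1;0 0 .04 0 -1;0 0 0 0 -1;0 0 0 0 -1'>/dev/null; python3 st.py; python3 -m crank '0 .03 0 0 -1;0 .015 0 0 -1;0 0 0 0 -1'>/dev/null; python3 st.py; python3 -m crank '0 .015 0 0 -1;0 0 0 0 -1'>/dev/null; python3 st.py;python3 -m crank '0 .015 0 0 -1;0 0 0 0 -1'>/dev/null; python3 st.py
```

```text
t 13.9 press x 55.4 y -156.4 TIPz 51.2 toolx yaw world 94.4 press 90.0 tilt 0.11 width 0.4 grip 0.0 F [-0.6  0.   0.6] Tz -0.04 q7 -0.25
t 14.2 press x 64.5 y -157.0 TIPz 50.5 toolx yaw world 94.4 press 89.9 tilt 0.10 width 0.4 grip 0.0 F [ 0.5 -0.6  0.9] Tz -0.01 q7 -0.25
t 14.4 press x 66.7 y -157.0 TIPz 49.6 toolx yaw world 94.4 press 89.9 tilt 0.02 width 0.1 grip 0.0 F [-1.2 -0.6  0. ] Tz -0.04 q7 -0.25
t 14.7 press x 68.9 y -156.8 TIPz 49.2 toolx yaw world 94.4 press 90.0 tilt 0.08 width 0.9 grip 1.5 F [-2.8  0.4  1.7] Tz 0.06 q7 -0.25
```

```bash
python3 -m crank '0 .018 0 0 -1;0 .018 0 0 -1;.012 .018 0 0 -1;.012 .018 0 0 -1;0 0 0 0 -1'>/dev/null; python3 st.py; python3 -m crank '.015 .018 0 0 -1;.01 .02 0 0 -1;.01 .02 0 0 -1;0 0 0 0 -1'>/dev/null; python3 st.py
```

```text
t 15.2 press x 82.1 y -154.4 TIPz 48.7 toolx yaw world 94.3 press 89.9 tilt 0.28 width 0.5 grip 4.1 F [-7.5 -5.7  2.4] Tz 0.12 q7 -0.25
t 15.6 press x 94.5 y -147.9 TIPz 48.5 toolx yaw world 94.3 press 89.9 tilt 0.24 width 0.1 grip 2.8 F [-3.  -5.1 -1.8] Tz 0.02 q7 -0.26
```

```bash
python3 -m crank '.015 .01 0 0 -1;.015 .01 0 0 -1;0 0 0 0 -1'>/dev/null; python3 st.py; python3 -m crank '.015 0 0 0 -1;.015 0 0 0 -1;0 0 0 0 -1'>/dev/null; python3 st.py;
```

```text
t 15.8 press x 97.0 y -146.6 TIPz 48.2 toolx yaw world 94.1 press 89.7 tilt 0.59 width 0.7 grip 8.0 F [ -8.4 -17.5   3.1] Tz 0.19 q7 -0.27
t 16.1 press x 97.0 y -146.6 TIPz 48.3 toolx yaw world 93.9 press 89.5 tilt 0.92 width 0.4 grip 14.2 F [ -8.9 -28.5   3.7] Tz 0.25 q7 -0.28
```

```bash
python3 -m crank '-.1 -.03 0 0 -1;0 0 -.25 0 -1;0 0 -.25 0 -1;-.25 -.1 0 0 -1;-.25 -.15 0 0 -1;-.2 -.1 0 0 -1;0 0 0 0 -1;0 0 0 0 -1'>/dev/null; python3 st.py; cat > knob.py <<'E'
from h import *
for n in("scene","top"):
    c=grab(n);u=proj(c,pw(80,-130,66))[0];u=(u).astype(int)
    h=c["hsv"][u[1]-25:u[1]+25,u[0]-18:u[0]+18]
    m=cv2.inRange(h,np.array((0,150,60)),np.array((6,255,255)))|cv2.inRange(h,np.array((172,150,60)),np.array((180,255,255)))
    ys,xs=np.nonzero(m);
    if len(xs)<15: print(n,"few",len(xs));continue
    P=cast(c,np.c_[xs+u[0]-18,ys+u[1]-25],.07);P=R.from_euler('z',-YY).apply(P-[*OO,0])[:,:2]*1000
    w,v=np.linalg.eigh(np.cov(P.T));print(n,len(xs),"centre",P.mean(0).round(1),"axis deg",np.degrees(np.arctan2(v[1,1],v[0,1])).round(1),(np.sqrt(w)*3.46).round(1))
E
python3 knob.py
```

```text
t 16.9 press x 28.7 y -284.0 TIPz 149.7 toolx yaw world 94.2 press 89.8 tilt 0.05 width 0.6 grip 0.0 F [-0.4  1.1 -0.1] Tz -0.01 q7 0.00
scene 96 centre [  89.2 -138.5] axis deg -179.0 [27.6 34.1]
top 92 centre [  77.  -130.6] axis deg -178.8 [18.7 43.2]
```

```bash
python3 -m crank '.162 -.074 -.03 0 -1;.162 -.074 0 0 -1;.162 -.074 0 0 -1;.162 -.074 0 0 -1;.16 -.074 0 0 -1;0 0 0 0 -1;0 0 0 0 -1'>/dev/null; python3 st.py
```

```text
t 17.8 press x -44.6 y -118.8 TIPz 155.8 toolx yaw world 94.6 press 90.2 tilt 0.05 width 0.4 grip 0.0 F [ 0.3 -1.2  0.4] Tz -0.05 q7 -0.22
```

```bash
python3 -m crank '0 0 .1 0 -1;0 0 .1 0 -1;0 0 0 0 -1;0 0 0 0 -1'>/dev/null; python3 st.py;  python3 -m crank '0 0 .1 0 -1;0 0 .1 0 -1;0 0 0 0 -1;0 0 0 0 -1'>/dev/null; python3 st.py
```

```text
t 18.1 press x -44.6 y -120.9 TIPz 115.6 toolx yaw world 94.4 press 89.9 tilt 0.04 width 0.4 grip 0.0 F [ 1.1 -0.5  0.1] Tz 0.00 q7 -0.25
t 18.6 press x -44.2 y -120.7 TIPz 76.6 toolx yaw world 94.4 press 90.0 tilt 0.05 width 0.6 grip 0.0 F [0.1 0.8 0.3] Tz -0.01 q7 -0.28
```

```bash
python3 -m crank '-.006 0 0 0 -1;0 0 .07 0 -1;0 0 .06 0 -1;0 0 0 0 -1;0 0 0 0 -1'>/dev/null; python3 st.py;  python3 -m crank '-.025 0 0 0 -1;-.025 0 0 0 -1;-.025 0 0 0 -1;-.025 0 0 0 -1;0 0 0 0 -1'>/dev/null; python3 st.py
```

```text
t 19.1 press x -45.3 y -121.8 TIPz 48.9 toolx yaw world 94.4 press 90.0 tilt 0.07 width 0.4 grip 0.0 F [0.6 0.6 1.2] Tz -0.05 q7 -0.29
t 19.6 press x -44.8 y -143.5 TIPz 49.6 toolx yaw world 94.3 press 89.9 tilt 0.05 width 0.7 grip 0.0 F [ 0.1 -0.4 -0.6] Tz 0.01 q7 -0.26
```

```bash
python3 -m crank '-.06 0 0 0 -1;-.06 0 0 0 -1;-.06 0 0 0 -1;-.06 0 0 0 -1;-.06 0 0 0 -1;-.06 0 0 0 -1;-.06 0 0 0 -1;-.06 0 0 0 -1;-.06 0 0 0 -1;-.05 0 0 0 -1'>/dev/null; python3 st.py;  python3 -m crank '-.05 0 0 0 -1;-.03 0 0 0 -1;0 0 0 0 -1'>/dev/null; python3 st.py
```

```text
t 20.6 press x -45.1 y -261.2 TIPz 49.4 toolx yaw world 94.3 press 89.9 tilt 0.01 width 0.4 grip 1.4 F [2.  2.7 0.6] Tz 0.01 q7 -0.04
t 20.9 press x -45.7 y -277.6 TIPz 49.2 toolx yaw world 94.3 press 89.9 tilt 0.08 width 0.4 grip 0.0 F [ 0.5 -0.3 -0.4] Tz 0.03 q7 -0.01
```

```bash
python3 -m crank '-.015 0 0 0 -1;-.015 0 0 0 -1;0 0 0 0 -1'>/dev/null; python3 st.py;  python3 -m crank '-.015 0 0 0 -1;0 0 0 0 -1'>/dev/null; python3 st.py
```

```text
t 21.1 press x -45.6 y -278.8 TIPz 49.1 toolx yaw world 94.5 press 90.1 tilt 0.21 width 0.3 grip 4.6 F [-3.2  8.8  2.1] Tz -0.03 q7 -0.00
t 21.4 press x -45.6 y -278.9 TIPz 49.1 toolx yaw world 94.6 press 90.2 tilt 0.38 width 0.8 grip 8.6 F [-5.7 16.1  4.8] Tz -0.07 q7 0.00
```

```bash
python3 -m crank '.04 0 0 0 -1;0 0 -.2 0 0;0 0 -.2 0 0.3;0 0 -.2 0 0.3;-.25 0 0 0 .3;-.25 0 0 0 0.3;0 0 0 0 0.3;0 0 0 0 .3'>/dev/null; python3 st.py; cat > boss.py <<'E'
from h import *
import sys
for n in("top","scene"):
    c=grab(n);red=[(0,150,90),(5,255,255)]
    for k,(lo,hi) in dict(red=red,green=COL["green"],blue=COL["blue"],amber=COL["amber"]).items():
        for z,zone in((.018,"counter"),(.054,"tray")):
            for b,s in blobs(c,lo,hi,20)[0]:
                q=cast(c,[b],z)[0];p=R.from_euler('z',-YY).apply(q-[*OO,0])[:2]*1000
                ok=(s[2]<20 and s[3]<20)
                if zone=="counter": ok&=.38<q[0]<.72 and -.47<q[1]<-.22
                else: ok&=abs(p[0])<115 and abs(p[1]+155)<55
                if ok: print(n,k,zone,s[4],s[2:4],"world",q[:2].round(4),"press",p.round(1),"tray",(p+[0,155]).round(1))
E
python3 boss.py
```

```text
t 22.1 press x -45.9 y -378.6 TIPz 169.0 toolx yaw world 94.2 press 89.8 tilt 0.05 width 48.6 grip 0.0 F [-0.2  1.3  0.6] Tz -0.02 q7 0.21
scene red counter 25 [12, 8] world [ 0.5349 -0.3891] press [ -90.7 -534.9] tray [ -90.7 -379.9]
scene green counter 103 [11, 11] world [ 0.6351 -0.3032] press [  15.8 -457. ] tray [  15.8 -302. ]
scene blue counter 92 [12, 10] world [ 0.4464 -0.4079] press [-180.4 -546.8] tray [-180.4 -391.8]
scene amber counter 35 [7, 6] world [ 0.4434 -0.3006] press [-175.2 -439.7] tray [-175.2 -284.7]
scene amber counter 115 [14, 13] world [ 0.5485 -0.3137] press [ -71.4 -460.8] tray [ -71.4 -305.8]
```

```bash
python3 -m crank '-.2 .15 0 0 .4;-.193 .153 0 0 .4;0 0 .2 0 .4;0 0 .2 0 .4;0 0 .2 0 .4;0 0 .1 0 .4;0 0 .05 0 .4;0 0 0 0 .4;0 0 0 0 .4'>/dev/null; python3 st.py
```

```text
t 23.1 press x 16.6 y -455.4 TIPz 21.1 toolx yaw world 94.4 press 90.0 tilt 0.11 width 60.9 grip 0.0 F [1.  0.8 0.9] Tz -0.03 q7 0.22
```

```bash
python3 -m crank '-.007 -.008 .04 0 .4;0 0 .04 0 .4;0 0 0 0 .4;0 0 0 0 -1;0 0 0 0 -1;0 0 0 0 -1;0 0 0 0 -1;0 0 0 0 -1' 20 >/dev/null; python3 st.py
```

```text
t 23.9 press x 14.1 y -457.1 TIPz 3.8 toolx yaw world 94.4 press 90.0 tilt 0.03 width 41.7 grip 20.0 F [-0.2 -0.7  2.6] Tz 0.02 q7 0.22
```

```bash
python3 -m crank '0 0 -.15 0 -1;0 0 -.2 0 -1;0 0 -.2 0 -1;.23 .05 0 0 -1;.23 .05 0 0 -1;.23 .05 0 0 -1;.23 .05 0 0 -1;.23 .05 0 0 -1;.23 .01 0 0 -1;.02 0 0 0 -1'>/dev/null; python3 st.py; python3 -m crank '0 0 .2 0 -1;0 0 0 0 -1;0 0 0 0 -1'>/dev/null; python3 st.py
```

```text
t 24.9 press x 66.1 y -167.5 TIPz 113.9 toolx yaw world 94.9 press 90.5 tilt 0.25 width 42.1 grip 2.0 F [-1.1  0.7 -0.5] Tz 0.04 q7 -0.19
t 25.2 press x 65.3 y -177.6 TIPz 73.3 toolx yaw world 94.3 press 89.9 tilt 0.11 width 41.3 grip 20.0 F [ 0.7 -0.2 -1.1] Tz 0.04 q7 -0.20
```

```bash
python3 - <<'E'
from h import *
r={}
for n in("top","scene"):
    c=grab(n)
    for b,s in blobs(c,*COL["green"],4)[0]:
        u=proj(c,pw(66,-177,85))[0]
        if np.linalg.norm(np.array(b)-u)<25: print(n,b,s,u,cast(c,[b],.087)[0]); r[n]=(c,b)
if len(r)==2: print(tri(r["top"][0],r["top"][1],r["scene"][0],r["scene"][1]))
E
```

```text
scene (np.float64(306.8), np.float64(244.2)) [302, 240, 12, 9, 61] [307.35074257 243.75189889] [ 0.66383023 -0.02349158  0.087     ]
```

```bash
python3 -m crank '0 0 .1 0 -1;0 0 .05 0 -1;0 0 0 0 -1;0 0 0 0 -1'>/dev/null; python3 st.py;  python3 -m crank '0 0 .01 0 -1;0 0 0 0 -1'>/dev/null; python3 st.py
```

```text
t 25.8 press x 66.4 y -177.1 TIPz 44.2 toolx yaw world 94.4 press 89.9 tilt 0.03 width 41.3 grip 20.0 F [ 0.3 -0.3 -1. ] Tz 0.00 q7 -0.22
t 25.9 press x 66.4 y -177.1 TIPz 42.0 toolx yaw world 94.4 press 90.0 tilt 0.04 width 41.3 grip 20.0 F [-0.6  0.6 -0.8] Tz -0.02 q7 -0.22
```

```bash
python3 -m crank '0 0 .009 0 -1;0 0 0 0 -1'>/dev/null; python3 st.py;  python3 -m crank '0 0 0 0 .2;0 0 0 0 .2;0 0 0 0 .2;0 0 0 0 .2;0 0 -.15 0 .2;0 0 -.25 0 .4;0 0 0 0 .4;0 0 0 0 .4'>/dev/null; python3 st.py; python3 boss.py | grep tray
```

```text
t 26.1 press x 66.2 y -177.0 TIPz 39.8 toolx yaw world 94.4 press 90.0 tilt 0.02 width 41.5 grip 20.0 F [-0.4  1.  -1.3] Tz 0.02 q7 -0.22
t 26.9 press x 67.0 y -177.1 TIPz 121.1 toolx yaw world 94.4 press 89.9 tilt 0.16 width 59.9 grip 0.0 F [-0.2 -0.2 -0.9] Tz -0.01 q7 -0.19
top blue counter 86 [10, 11] world [ 0.4446 -0.4078] press [-182.2 -546.6] tray [-182.2 -391.6]
top amber counter 108 [12, 13] world [ 0.547  -0.3137] press [ -72.8 -460.7] tray [ -72.8 -305.7]
scene red counter 28 [12, 8] world [ 0.535  -0.3887] press [ -90.6 -534.5] tray [ -90.6 -379.5]
scene green tray 73 [10, 9] world [ 0.6651 -0.0204] press [  67.5 -177.3] tray [ 67.5 -22.3]
scene blue counter 92 [12, 10] world [ 0.4464 -0.4079] press [-180.4 -546.8] tray [-180.4 -391.8]
scene amber counter 34 [7, 6] world [ 0.4436 -0.3005] press [-174.9 -439.5] tray [-174.9 -284.5]
scene amber counter 119 [13, 14] world [ 0.5491 -0.314 ] press [ -70.8 -461.1] tray [ -70.8 -306.1]
```

```bash
python3 -m crank '-.203 -.099 0 0 .4;-.203 -.099 0 0 .4;-.203 -.099 0 0 .4;-.203 -.099 0 0 .4;-.203 -.099 0 0 .4;-.203 -.099 0 0 .4;-.2 -.1 0 0 .4;0 0 .25 0 .4;0 0 .24 0 .4;0 0 0 0 .4'>/dev/null; python3 -m crank '0 0 0 0 .4;0 0 0 0 .4' >/dev/null; python3 st.py
```

```text
t 28.2 press x -71.2 y -460.8 TIPz 24.1 toolx yaw world 94.4 press 90.0 tilt 0.18 width 61.0 grip 0.0 F [-1.7 -0.5  1.2] Tz -0.03 q7 0.29
```

```bash
python3 -m crank '0 -.004 .05 0 .4;0 0 .05 0 .4;0 0 0 0 .4;0 0 0 0 -1;0 0 0 0 -1;0 0 0 0 -1;0 0 0 0 -1;0 0 0 0 -1' 20 >/dev/null; python3 st.py;python3 -m crank '0 0 -.15 0 -1;0 0 -.2 0 -1;0 0 -.2 0 -1;0 0 0 0 -1;0 0 0 0 -1'>/dev/null; python3 st.py
```

```text
t 29.1 press x -73.5 y -460.6 TIPz 2.0 toolx yaw world 94.4 press 90.0 tilt 0.04 width 41.5 grip 20.0 F [0.9 0.1 2.3] Tz 0.06 q7 0.28
t 29.6 press x -73.4 y -460.9 TIPz 112.4 toolx yaw world 94.4 press 89.9 tilt 0.10 width 41.4 grip 20.0 F [-0.4  0.  -2.3] Tz 0.04 q7 0.33
```

```bash
python3 -m crank '.21 .068 0 0 -1;.21 .068 0 0 -1;.21 .068 0 0 -1;.21 .068 0 0 -1;.21 .068 0 0 -1;.21 .068 0 0 -1;.21 .069 0 0 -1;.1 0 0 0 -1;.05 0 0 0 -1;.02 0 0 0 -1'>/dev/null; python3 st.py; python3 -m crank '0 0 .2 0 -1;0 0 .1 0 -1;0 0 0 0 -1;0 0 0 0 -1'>/dev/null; python3 st.py
```

```text
t 30.6 press x 21.0 y -132.2 TIPz 110.4 toolx yaw world 94.4 press 90.0 tilt 0.12 width 41.3 grip 20.0 F [ 0.9  0.1 -0.7] Tz 0.02 q7 -0.26
t 30.9 press x 21.8 y -134.1 TIPz 51.8 toolx yaw world 94.3 press 89.8 tilt 0.04 width 41.1 grip 20.0 F [ 0.5  1.2 -0.1] Tz 0.01 q7 -0.29
```

```bash
python3 -m crank '0 0 .05 0 -1;0 0 .013 0 -1;0 0 0 0 -1;0 0 0 0 -1'>/dev/null; python3 st.py;  python3 -m crank '0 0 0 0 .2;0 0 0 0 .2;0 0 0 0 .2;0 0 0 0 .2;0 0 -.15 0 .2;0 0 -.25 0 .4;0 0 0 0 .4;0 0 0 0 .4'>/dev/null; python3 st.py; python3 boss.py | grep "tray "
```

```text
t 31.4 press x 22.1 y -132.6 TIPz 39.4 toolx yaw world 94.4 press 90.0 tilt 0.03 width 41.3 grip 20.0 F [ 0.3 -0.6 -0.4] Tz 0.02 q7 -0.30
t 32.1 press x 22.8 y -132.7 TIPz 120.4 toolx yaw world 94.4 press 89.9 tilt 0.16 width 60.1 grip 0.0 F [-1.   0.  -0.6] Tz 0.01 q7 -0.25
top blue counter 86 [10, 11] world [ 0.4446 -0.4078] press [-182.2 -546.6] tray [-182.2 -391.6]
scene red counter 22 [9, 8] world [ 0.5332 -0.3902] press [ -92.5 -535.9] tray [ -92.5 -380.9]
scene green tray 73 [10, 9] world [ 0.6651 -0.0204] press [  67.5 -177.3] tray [ 67.5 -22.3]
scene blue counter 92 [12, 10] world [ 0.4464 -0.4079] press [-180.4 -546.8] tray [-180.4 -391.8]
scene amber counter 34 [7, 6] world [ 0.4436 -0.3005] press [-174.9 -439.5] tray [-174.9 -284.5]
```

```bash
sed -i 's/^for n in("top","scene"):/&\n    pass/' boss.py; python3 - <<'E'
s=open('boss.py').read()
s=s.replace('red=[(0,150,90),(5,255,255)]','h=c["hsv"][...,0];h[h>170]=1;red=[(0,140,60),(8,255,255)]')
open('boss.py','w').write(s)
E
python3 boss.py
```

```text
top red counter 82 [10, 10] world [ 0.5411 -0.3929] press [ -84.8 -539.2] tray [ -84.8 -384.2]
top blue counter 86 [10, 11] world [ 0.4446 -0.4078] press [-182.2 -546.6] tray [-182.2 -391.6]
scene red counter 115 [13, 12] world [ 0.5437 -0.3926] press [ -82.2 -539.1] tray [ -82.2 -384.1]
scene green tray 73 [10, 9] world [ 0.6651 -0.0204] press [  67.5 -177.3] tray [ 67.5 -22.3]
scene blue counter 92 [12, 10] world [ 0.4464 -0.4079] press [-180.4 -546.8] tray [-180.4 -391.8]
scene amber counter 34 [7, 6] world [ 0.4436 -0.3005] press [-174.9 -439.5] tray [-174.9 -284.5]
```

```bash
python3 -m crank '-.226 -.059 0 0 .4;-.226 -.059 0 0 .4;-.226 -.059 0 0 .4;-.226 -.059 0 0 .4;-.226 -.059 0 0 .4;-.226 -.059 0 0 .4;-.226 -.059 0 0 .4;-.226 -.059 0 0 .4;-.225 -.06 0 0 .4;0 0 0 0 .4'>/dev/null; python3 -m crank '0 0 .25 0 .4;0 0 .24 0 .4;0 0 0 0 .4;0 0 0 0 .4;0 0 0 0 .4' >/dev/null; python3 st.py; python3 boss.py | grep -v " counter.*tray.*2..*green"
```

```text
t 33.9 press x -83.2 y -539.9 TIPz 23.9 toolx yaw world 94.4 press 90.0 tilt 0.20 width 61.0 grip 0.0 F [ 0.1 -0.3  0.7] Tz 0.01 q7 0.41
top red counter 33 [5, 10] world [ 0.541  -0.3835] press [ -84.2 -529.7] tray [ -84.2 -374.7]
top red counter 20 [3, 9] world [ 0.5419 -0.4001] press [ -84.6 -546.4] tray [ -84.6 -391.4]
top green tray 87 [11, 10] world [ 0.6883 -0.0092] press [  91.5 -168. ] tray [ 91.5 -13. ]
top blue counter 67 [10, 8] world [ 0.442  -0.4082] press [-184.8 -546.8] tray [-184.8 -391.8]
top amber tray 136 [14, 15] world [0.6152 0.0216] press [  20.9 -131.6] tray [20.9 23.4]
scene green tray 77 [10, 10] world [ 0.6896 -0.0107] press [  92.6 -169.5] tray [ 92.6 -14.5]
scene amber tray 62 [13, 9] world [0.6181 0.0153] press [  23.3 -138.1] tray [23.3 16.9]
```

```bash
python3 -m crank '.003 0 .05 0 .4;0 0 .04 0 .4;0 0 0 0 .4;0 0 0 0 -1;0 0 0 0 -1;0 0 0 0 -1;0 0 0 0 -1;0 0 0 0 -1' 20 >/dev/null; python3 st.py;python3 -m crank '0 0 -.15 0 -1;0 0 -.2 0 -1;0 0 -.2 0 -1;0 0 0 0 -1;0 0 0 0 -1'>/dev/null; python3 st.py
```

```text
t 34.8 press x -84.6 y -538.6 TIPz 3.3 toolx yaw world 94.4 press 90.0 tilt 0.03 width 41.2 grip 20.0 F [0.  0.7 0.8] Tz -0.01 q7 0.40
t 35.2 press x -84.5 y -538.8 TIPz 113.8 toolx yaw world 94.4 press 90.0 tilt 0.10 width 41.3 grip 20.0 F [-0.9 -0.5 -1.5] Tz -0.03 q7 0.44
```

```bash
python3 -m crank '.21 .039 0 0 -1;.21 .039 0 0 -1;.21 .039 0 0 -1;.21 .039 0 0 -1;.21 .039 0 0 -1;.21 .039 0 0 -1;.21 .039 0 0 -1;.21 .039 0 0 -1;.08 0 0 0 -1;.05 0 0 0 -1'>/dev/null; python3 st.py; python3 -m crank '0 0 .2 0 -1;0 0 .1 0 -1;0 0 .03 0 -1;0 0 0 0 -1;0 0 0 0 -1'>/dev/null; python3 st.py
```

```text
t 36.2 press x -23.1 y -174.7 TIPz 111.7 toolx yaw world 94.5 press 90.1 tilt 0.13 width 41.7 grip 20.0 F [ 0.1 -0.3 -0.8] Tz 0.04 q7 -0.16
t 36.8 press x -21.6 y -177.2 TIPz 47.9 toolx yaw world 94.3 press 89.9 tilt 0.06 width 41.2 grip 20.0 F [ 0.5 -0.3 -0.8] Tz -0.00 q7 -0.20
```

Boss bottom is 3.3 below the tip, so release at tip ≈ 39.7.

```bash
python3 -m crank '0 0 .03 0 -1;0 0 .008 0 -1;0 0 0 0 -1;0 0 0 0 -1'>/dev/null; python3 st.py;  python3 -m crank '0 0 0 0 .2;0 0 0 0 .2;0 0 0 0 .2;0 0 0 0 .2;0 0 -.15 0 .2;0 0 -.25 0 .4;0 0 0 0 .4;0 0 0 0 .4'>/dev/null; python3 st.py; python3 boss.py
```

```text
t 37.1 press x -22.0 y -176.6 TIPz 39.7 toolx yaw world 94.4 press 90.0 tilt 0.02 width 41.6 grip 20.0 F [-0.4 -0.5 -0.1] Tz -0.01 q7 -0.21
t 38.0 press x -21.2 y -176.7 TIPz 120.7 toolx yaw world 94.4 press 89.9 tilt 0.16 width 60.2 grip 0.0 F [-0.   0.1 -0.3] Tz 0.04 q7 -0.16
top blue counter 85 [10, 11] world [ 0.4449 -0.4081] press [-181.9 -547. ] tray [-181.9 -392. ]
scene red tray 77 [11, 9] world [ 0.5774 -0.0279] press [ -20.6 -178. ] tray [-20.6 -23. ]
scene green tray 77 [10, 10] world [ 0.6896 -0.0107] press [  92.6 -169.5] tray [ 92.6 -14.5]
scene blue counter 92 [12, 10] world [ 0.4464 -0.4079] press [-180.4 -546.8] tray [-180.4 -391.8]
scene amber counter 34 [7, 6] world [ 0.4436 -0.3005] press [-174.9 -439.5] tray [-174.9 -284.5]
```

```bash
python3 -m crank '-.206 -.089 0 0 .4;-.206 -.089 0 0 .4;-.206 -.089 0 0 .4;-.206 -.089 0 0 .4;-.206 -.089 0 0 .4;-.206 -.089 0 0 .4;-.206 -.089 0 0 .4;-.206 -.089 0 0 .4;-.204 -.088 0 0 .4;0 0 0 0 .4'>/dev/null; python3 -m crank '0 0 .25 0 .4;0 0 .24 0 .4;0 0 0 0 .4;0 0 0 0 .4;0 0 0 0 .4' >/dev/null; python3 st.py; python3 boss.py
```

```text
t 39.5 press x -181.0 y -547.7 TIPz 23.9 toolx yaw world 94.4 press 90.0 tilt 0.17 width 61.0 grip 0.0 F [0.3 0.  0.7] Tz 0.00 q7 0.54
top red tray 87 [11, 10] world [ 0.5752 -0.0268] press [ -22.6 -176.8] tray [-22.6 -21.8]
top green tray 86 [10, 10] world [ 0.6883 -0.0092] press [  91.5 -168. ] tray [ 91.5 -13. ]
top blue counter 28 [4, 10] world [ 0.4442 -0.3996] press [-182.  -538.4] tray [-182.  -383.4]
top amber tray 132 [14, 14] world [0.6152 0.0216] press [  20.9 -131.6] tray [20.9 23.4]
scene red tray 72 [11, 9] world [ 0.5771 -0.0285] press [ -20.9 -178.6] tray [-20.9 -23.6]
scene green tray 77 [10, 10] world [ 0.6896 -0.0107] press [  92.6 -169.5] tray [ 92.6 -14.5]
scene amber tray 73 [13, 9] world [0.6183 0.0176] press [  23.8 -135.8] tray [23.8 19.2]
```

```bash
python3 -m crank '.003 0 .05 0 .4;0 0 .04 0 .4;0 0 0 0 .4;0 0 0 0 -1;0 0 0 0 -1;0 0 0 0 -1;0 0 0 0 -1;0 0 0 0 -1' 20 >/dev/null; python3 st.py;python3 -m crank '0 0 -.15 0 -1;0 0 -.2 0 -1;0 0 -.2 0 -1;0 0 0 0 -1;0 0 0 0 -1'>/dev/null; python3 st.py
```

```text
t 40.5 press x -182.3 y -546.4 TIPz 3.7 toolx yaw world 94.4 press 90.0 tilt 0.03 width 41.3 grip 20.0 F [-0.5 -0.5  2. ] Tz -0.03 q7 0.53
t 41.0 press x -182.2 y -546.7 TIPz 114.2 toolx yaw world 94.4 press 89.9 tilt 0.10 width 41.3 grip 20.0 F [ 0.1  0.7 -0.7] Tz -0.03 q7 0.58
```

```bash
python3 -m crank '.22 .065 0 0 -1;.22 .065 0 0 -1;.22 .065 0 0 -1;.22 .065 0 0 -1;.22 .065 0 0 -1;.22 .065 0 0 -1;.22 .065 0 0 -1;.22 .065 0 0 -1;.22 .061 0 0 -1;.06 0 0 0 -1'>/dev/null; python3 st.py; python3 -m crank '.03 0 0 0 -1;0 0 .2 0 -1;0 0 .1 0 -1;0 0 .03 0 -1;0 0 0 0 -1;0 0 0 0 -1'>/dev/null; python3 st.py
```

```text
t 42.0 press x -66.0 y -132.3 TIPz 112.4 toolx yaw world 94.7 press 90.3 tilt 0.17 width 41.3 grip 20.0 F [-0.1 -0.3 -0.3] Tz -0.02 q7 -0.21
t 42.5 press x -65.4 y -133.0 TIPz 48.2 toolx yaw world 94.3 press 89.9 tilt 0.05 width 41.2 grip 20.0 F [ 1.3 -0.   0.2] Tz -0.05 q7 -0.27
```

```bash
python3 -m crank '0 0 .03 0 -1;0 0 .007 0 -1;0 0 0 0 -1;0 0 0 0 -1'>/dev/null; python3 st.py;  python3 -m crank '0 0 0 0 .2;0 0 0 0 .2;0 0 0 0 .2;0 0 0 0 .2;0 0 -.15 0 .2;0 0 -.25 0 .2;-.25 0 0 0 -1;-.25 0 0 0 -1;-.25 0 0 0 -1;-.25 0 0 0 -1'>/dev/null;python3 -m crank '-.15 .1 0 0 -1;0 0 0 0 -1;0 0 0 0 -1'>/dev/null; python3 st.py; python3 boss.py; python3 look.py j scene >/dev/null
```

```text
t 43.0 press x -65.8 y -132.4 TIPz 40.2 toolx yaw world 94.4 press 90.0 tilt 0.02 width 41.1 grip 20.0 F [ 1.5  0.1 -0.1] Tz -0.00 q7 -0.28
t 44.2 press x -46.1 y -362.5 TIPz 119.6 toolx yaw world 94.3 press 89.9 tilt 0.06 width 5.3 grip 0.0 F [-0.9  0.8  0.4] Tz -0.03 q7 0.16
top red tray 97 [11, 12] world [ 0.5755 -0.0274] press [ -22.4 -177.4] tray [-22.4 -22.4]
top green tray 86 [10, 10] world [ 0.6883 -0.0092] press [  91.5 -168. ] tray [ 91.5 -13. ]
top blue tray 80 [10, 10] world [0.5278 0.0136] press [ -66.8 -132.9] tray [-66.8  22.1]
top amber tray 137 [14, 15] world [0.6152 0.0216] press [  20.9 -131.6] tray [20.9 23.4]
scene red tray 76 [11, 9] world [ 0.5775 -0.0286] press [ -20.5 -178.8] tray [-20.5 -23.8]
scene green tray 77 [10, 10] world [ 0.6896 -0.0107] press [  92.6 -169.5] tray [ 92.6 -14.5]
scene blue tray 63 [10, 9] world [0.5303 0.0125] press [ -64.4 -134.1] tray [-64.4  20.9]
scene amber counter 35 [7, 6] world [ 0.4434 -0.3006] press [-175.2 -439.7] tray [-175.2 -284.7]
scene amber tray 89 [13, 10] world [0.6176 0.0198] press [  23.2 -133.6] tray [23.2 21.4]
```

View pics/j_scene.png

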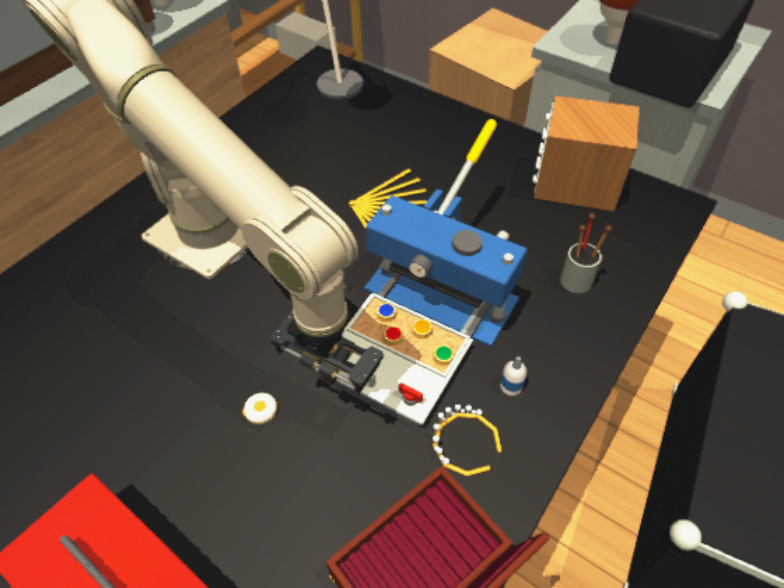

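```bash
python3 -m crank '.11 0 0 0 -1;.11 0 0 0 -1;0 0 .2 0 -1;0 0 .15 0 -1;0 0 0 0 -1;0 0 0 0 -1'>/dev/null; python3 st.py; python3 -m crank '.01 0 0 0 -1;.02 0 0 0 -1;.03 0 0 0 -1;.04 0 0 0 -1;.04 0 0 0 -1;.04 0 0 0 -1;.04 0 0 0 -1;.04 0 0 0 -1;.04 0 0 0 -1;.04 0 0 0 -1'>/dev/null; python3 st.py
```

```text
t 45.0 press x -45.9 y -317.7 TIPz 50.9 toolx yaw world 94.4 press 90.0 tilt 0.01 width 0.5 grip 0.0 F [ 1.1 -0.3  0.7] Tz 0.03 q7 0.06
t 46.0 press x -46.1 y -249.6 TIPz 50.0 toolx yaw world 94.4 press 90.0 tilt 0.01 width 0.2 grip 1.4 F [ 0.9 -2.8  3.1] Tz -0.04 q7 -0.06
```

```bash
python3 -m crank '.04 0 0 0 -1;.04 0 0 0 -1;.04 0 0 0 -1;.04 0 0 0 -1;.04 0 0 0 -1;.04 0 0 0 -1;.04 0 0 0 -1;.04 0 0 0 -1;.04 0 0 0 -1;.02 0 0 0 -1'>/dev/null; python3 st.py
```

```text
t 47.0 press x -46.1 y -173.0 TIPz 49.9 toolx yaw world 94.4 press 90.0 tilt 0.03 width 0.4 grip 1.4 F [-0.8 -2.3 -0.7] Tz -0.01 q7 -0.20
```

```bash
python3 -m crank '.02 0 0 0 -1;.02 0 0 0 -1;.02 0 0 0 -1;.015 0 0 0 -1;.01 0 0 0 -1;0 0 0 0 -1;0 0 0 0 -1'>/dev/null; python3 st.py; python3 -m crank '.015 0 0 0 -1;.015 0 0 0 -1;0 0 0 0 -1'>/dev/null; python3 st.py
```

```text
t 47.7 press x -46.0 y -157.5 TIPz 50.0 toolx yaw world 94.4 press 89.9 tilt 0.02 width 0.4 grip 1.5 F [-1.3 -2.2 -0.5] Tz 0.03 q7 -0.23
t 48.0 press x -46.2 y -157.3 TIPz 50.0 toolx yaw world 94.1 press 89.7 tilt 0.37 width 0.2 grip 9.7 F [ -1.3 -19.    0.7] Tz 0.05 q7 -0.24
```

```bash
python3 -m crank '-.1 0 0 0 -1;0 .24 0 0 -1;0 .24 0 0 -1;0 0 0 0 -1;0 0 0 0 -1'>/dev/null; python3 st.py; python3 knob.py
```

```text
t 48.5 press x 50.7 y -169.9 TIPz 49.5 toolx yaw world 94.4 press 90.0 tilt 0.12 width 0.1 grip 0.0 F [-0.7  0.5 -0.8] Tz -0.00 q7 -0.23
scene 28 centre [  83.  -140.9] axis deg 110.8 [18.2 40.7]
top 43 centre [  69.  -127.1] axis deg -160.8 [11.  33.2]
```

```bash
python3 -m crank '.08 -.008 0 0 -1;.04 0 0 0 -1;0 0 0 0 -1'>/dev/null; python3 st.py; python3 -m crank '.02 -.005 0 0 -1;.02 -.005 0 0 -1;.02 -.005 0 0 -1;0 0 0 0 -1'>/dev/null; python3 st.py
```

```text
t 48.9 press x 47.9 y -145.6 TIPz 50.5 toolx yaw world 94.5 press 90.1 tilt 0.02 width 0.4 grip 0.0 F [ 0.1 -0.   0.8] Tz -0.04 q7 -0.27
t 49.3 press x 46.2 y -137.6 TIPz 50.4 toolx yaw world 94.3 press 89.8 tilt 0.17 width 0.3 grip 2.3 F [ 2.1 -4.8  1.2] Tz -0.04 q7 -0.29
```

```bash
python3 -m crank '.016 .008 0 0 -1;.016 .012 0 0 -1;0 0 0 0 -1'>/dev/null; python3 st.py; python3 -m crank '.008 .015 0 0 -1;.006 .015 0 0 -1;0 0 0 0 -1'>/dev/null; python3 st.py
```

```text
t 49.6 press x 48.6 y -130.4 TIPz 50.1 toolx yaw world 94.3 press 89.9 tilt 0.16 width 0.8 grip 3.4 F [-5.5 -5.2  4.4] Tz 0.06 q7 -0.30
t 49.9 press x 52.5 y -127.0 TIPz 49.3 toolx yaw world 94.4 press 89.9 tilt 0.37 width 0.8 grip 6.1 F [-11.6  -4.    5.8] Tz 0.09 q7 -0.31
```

```bash
python3 -m crank '.004 .018 0 0 -1;.004 .018 0 0 -1;0 0 0 0 -1'>/dev/null; python3 st.py; python3 -m crank '0 .018 0 0 -1;0 .015 0 0 -1;0 0 0 0 -1'>/dev/null; python3 st.py
```

```text
t 50.2 press x 58.0 y -123.4 TIPz 48.7 toolx yaw world 94.4 press 90.0 tilt 0.55 width 0.6 grip 8.6 F [-18.6  -0.3   6.2] Tz 0.21 q7 -0.31
t 50.5 press x 62.0 y -121.5 TIPz 48.5 toolx yaw world 94.6 press 90.1 tilt 0.84 width 0.1 grip 15.6 F [-31.4   1.8  14.5] Tz 0.29 q7 -0.31
```

```bash
python3 -m crank '-.02 -.12 0 0 -1;-.2 0 0 0 -1;0 0 -.25 0 -1;0 0 -.25 0 -1;-.25 0 0 0 -1;-.25 0 0 0 -1;-.2 0 0 0 -1;0 0 0 0 -1;0 0 0 0 -1'>/dev/null; python3 st.py; python3 knob.py
```

```text
t 51.4 press x 44.9 y -309.5 TIPz 149.8 toolx yaw world 94.2 press 89.8 tilt 0.03 width 0.4 grip 0.0 F [ 0.8  1.6 -0.2] Tz 0.03 q7 0.03
scene 81 centre [  83.4 -136.8] axis deg 105.7 [18.3 46.7]
top 103 centre [  76.6 -130.4] axis deg 100.6 [19.6 43.8]
```

```bash
python3 -m crank '0 0 -.24 0 -1;0 0 -.24 0 -1;0 0 -.24 0 -1;.23 -.08 0 0 -1;.23 -.08 0 0 -1;.23 -.08 0 0 -1;.23 -.08 0 0 -1;.23 -.08 0 0 -1;.23 -.075 0 0 -1;.24 0 0 0 -1'>/dev/null; python3 -m crank '.24 0 0 0 -1;.24 0 0 0 -1;.24 0 0 0 -1;.24 0 0 0 -1;.24 0 0 0 -1;.2 0 0 0 -1;.13 0 0 0 -1;0 0 0 0 -1;0 0 0 0 -1'>/dev/null; python3 st.py
```

```text
t 53.4 press x -51.0 y 323.3 TIPz 293.9 toolx yaw world 94.6 press 90.2 tilt 0.04 width 0.2 grip 0.0 F [ 0.2 -0.4 -0.1] Tz 0.02 q7 -0.97
```

```bash
python3 -m crank '-.245 .005 0 0 -1;0 0 .2 0 -1;0 0 0 0 -1;0 0 0 0 -1'>/dev/null; python3 st.py; python3 -m crank '0 0 .05 0 -1;0 0 .05 0 -1;0 0 0 0 -1'>/dev/null; python3 st.py
```

```text
t 53.8 press x -48.8 y 272.0 TIPz 254.6 toolx yaw world 94.4 press 89.9 tilt 0.05 width 0.4 grip 0.0 F [0.7 0.3 0.8] Tz 0.04 q7 -0.92
t 54.1 press x -48.8 y 273.2 TIPz 233.4 toolx yaw world 94.4 press 90.0 tilt 0.03 width 0.4 grip 1.7 F [-1.   0.5  4.2] Tz -0.01 q7 -0.93
```

```bash
python3 -m crank '0 0 .065 0 -1;0 0 .065 0 -1;0 0 .065 0 -1;0 0 .065 0 -1;0 0 .065 0 -1;0 0 .065 0 -1;0 0 .065 0 -1;0 0 .065 0 -1;0 0 .05 0 -1;0 0 0 0 -1'>/dev/null; python3 st.py; python3 -m crank '0 0 .015 0 -1;0 0 .015 0 -1;0 0 0 0 -1'>/dev/null; python3 st.py
```

```text
t 55.1 press x -47.9 y 272.2 TIPz 119.9 toolx yaw world 94.4 press 89.9 tilt 0.05 width 0.5 grip 3.9 F [ 0.2 -1.7  8.6] Tz 0.05 q7 -0.97
t 55.4 press x -47.3 y 272.9 TIPz 117.4 toolx yaw world 94.3 press 89.9 tilt 0.18 width 0.6 grip 9.8 F [-3.7 -6.9 22.4] Tz 0.00 q7 -0.98
```

```bash
python3 -m crank '0 0 -.17 0 -1;0 0 -.17 0 -1;0 0 -.17 0 -1;0 0 -.17 0 -1;0 0 0 0 -1;0 0 0 0 -1;0 0 0 0 -1;0 0 0 0 -1;0 0 0 0 -1;0 0 0 0 -1'>/dev/null; python3 st.py; python3 -m crank '0 0 0 0 -1;0 0 0 0 -1;0 0 0 0 -1;0 0 0 0 -1;0 0 0 0 -1;0 0 0 0 -1;0 0 0 0 -1;0 0 0 0 -1'>/dev/null
python3 -m crank '0 0 .075 0 -1;0 0 .075 0 -1;0 0 .075 0 -1;0 0 .075 0 -1;0 0 .075 0 -1;0 0 .075 0 -1;0 0 .075 0 -1;0 0 .075 0 -1;0 0 .075 0 -1;0 0 0 0 -1' >/dev/null; python3 st.py
```

```text
t 56.4 press x -48.5 y 272.3 TIPz 249.4 toolx yaw world 94.4 press 90.0 tilt 0.05 width 0.7 grip 0.0 F [-0.4  0.2  0. ] Tz -0.01 q7 -0.92
t 58.2 press x -47.0 y 273.2 TIPz 117.1 toolx yaw world 94.3 press 89.9 tilt 0.25 width 0.4 grip 9.3 F [-0.4 -1.7 20.5] Tz -0.00 q7 -0.98
```

Second full stroke done; four more for safety (six in all).

```bash
python3 -m crank '0 0 -.17 0 -1;0 0 -.17 0 -1;0 0 -.17 0 -1;0 0 -.165 0 -1;0 0 0 0 -1;0 0 0 0 -1;0 0 0 0 -1;0 0 0 0 -1;0 0 0 0 -1;0 0 0 0 -1'>/dev/null; python3 -m crank '0 0 0 0 -1;0 0 0 0 -1;0 0 0 0 -1;0 0 0 0 -1;0 0 0 0 -1;0 0 0 0 -1;0 0 0 0 -1;0 0 0 0 -1'>/dev/null
python3 -m crank '0 0 .075 0 -1;0 0 .075 0 -1;0 0 .075 0 -1;0 0 .075 0 -1;0 0 .075 0 -1;0 0 .075 0 -1;0 0 .075 0 -1;0 0 .075 0 -1;0 0 .075 0 -1;0 0 0 0 -1' >/dev/null; python3 st.py
python3 -m crank '0 0 -.17 0 -1;0 0 -.17 0 -1;0 0 -.17 0 -1;0 0 -.165 0 -1;0 0 0 0 -1;0 0 0 0 -1;0 0 0 0 -1;0 0 0 0 -1;0 0 0 0 -1;0 0 0 0 -1'>/dev/null; python3 -m crank '0 0 0 0 -1;0 0 0 0 -1;0 0 0 0 -1;0 0 0 0 -1;0 0 0 0 -1;0 0 0 0 -1;0 0 0 0 -1;0 0 0 0 -1'>/dev/null
python3 -m crank '0 0 .075 0 -1;0 0 .075 0 -1;0 0 .075 0 -1;0 0 .075 0 -1;0 0 .075 0 -1;0 0 .075 0 -1;0 0 .075 0 -1;0 0 .075 0 -1;0 0 .075 0 -1;0 0 0 0 -1' >/dev/null; python3 st.py
```

```text
t 61.0 press x -47.0 y 273.2 TIPz 117.2 toolx yaw world 94.3 press 89.9 tilt 0.25 width 0.3 grip 9.3 F [ 0.1 -2.  20.1] Tz -0.06 q7 -0.98
t 63.8 press x -46.9 y 273.3 TIPz 117.2 toolx yaw world 94.3 press 89.9 tilt 0.27 width 0.3 grip 9.4 F [ 0.4 -1.6 19.2] Tz 0.03 q7 -0.98
```

```bash
python3 -m crank '0 0 -.17 0 -1;0 0 -.17 0 -1;0 0 -.17 0 -1;0 0 -.165 0 -1;0 0 0 0 -1;0 0 0 0 -1;0 0 0 0 -1;0 0 0 0 -1;0 0 0 0 -1;0 0 0 0 -1'>/dev/null; python3 -m crank '0 0 0 0 -1;0 0 0 0 -1;0 0 0 0 -1;0 0 0 0 -1;0 0 0 0 -1;0 0 0 0 -1;0 0 0 0 -1;0 0 0 0 -1'>/dev/null; python3 st.py
python3 -m crank '0 0 .075 0 -1;0 0 .075 0 -1;0 0 .075 0 -1;0 0 .075 0 -1;0 0 .075 0 -1;0 0 .075 0 -1;0 0 .075 0 -1;0 0 .075 0 -1;0 0 .075 0 -1;0 0 0 0 -1' >/dev/null; python3 st.py
python3 -m crank '0 0 -.17 0 -1;0 0 -.17 0 -1;0 0 -.17 0 -1;0 0 -.165 0 -1;0 0 0 0 -1;0 0 0 0 -1;0 0 0 0 -1;0 0 0 0 -1;0 0 0 0 -1;0 0 0 0 -1'>/dev/null; python3 -m crank '0 0 0 0 -1;0 0 0 0 -1;0 0 0 0 -1;0 0 0 0 -1;0 0 0 0 -1;0 0 0 0 -1;0 0 0 0 -1;0 0 0 0 -1'>/dev/null
python3 -m crank '0 0 .075 0 -1;0 0 .075 0 -1;0 0 .075 0 -1;0 0 .075 0 -1;0 0 .075 0 -1;0 0 .075 0 -1;0 0 .075 0 -1;0 0 .075 0 -1;0 0 .075 0 -1;0 0 0 0 -1' >/dev/null; python3 st.py
```

```text
t 65.6 press x -48.4 y 272.4 TIPz 250.0 toolx yaw world 94.4 press 90.0 tilt 0.01 width 0.1 grip 0.0 F [ 0.2 -0.2  0.4] Tz 0.00 q7 -0.92
t 66.6 press x -47.0 y 273.4 TIPz 117.2 toolx yaw world 94.3 press 89.9 tilt 0.26 width 0.3 grip 9.4 F [ 0.6 -1.2 19.5] Tz -0.03 q7 -0.98
t 69.4 press x -47.0 y 273.4 TIPz 117.2 toolx yaw world 94.3 press 89.9 tilt 0.26 width 0.9 grip 9.4 F [-0.3 -1.  20. ] Tz 0.02 q7 -0.98
```

```bash
python3 -m crank '0 0 -.17 0 -1;0 0 -.17 0 -1;0 0 -.17 0 -1;0 0 -.17 0 -1;0 0 -.15 0 -1;0 0 -.15 0 -1;0 0 0 0 -1;0 0 0 0 -1;0 0 0 0 -1;0 0 0 0 -1'>/dev/null; python3 -m crank '.2 -.1 0 0 -1;.2 -.1 0 0 -1;0 0 0 0 -1;0 0 0 0 -1;0 0 0 0 -1;0 0 0 0 -1;0 0 0 0 -1;0 0 0 0 -1;0 0 0 0 -1;0 0 0 0 -1'>/dev/null; python3 st.py; python3 knob.py; python3 look.py k scene >/dev/null
```

```text
t 71.4 press x -88.2 y 352.3 TIPz 311.1 toolx yaw world 94.4 press 89.9 tilt 0.01 width 0.5 grip 0.0 F [0.3 0.4 0.2] Tz 0.00 q7 -1.04
scene 89 centre [  83.8 -139.3] axis deg 102.3 [17.9 51. ]
top 100 centre [  76.4 -130.5] axis deg 100.8 [19.1 43.7]
```

View pics/k_scene.png

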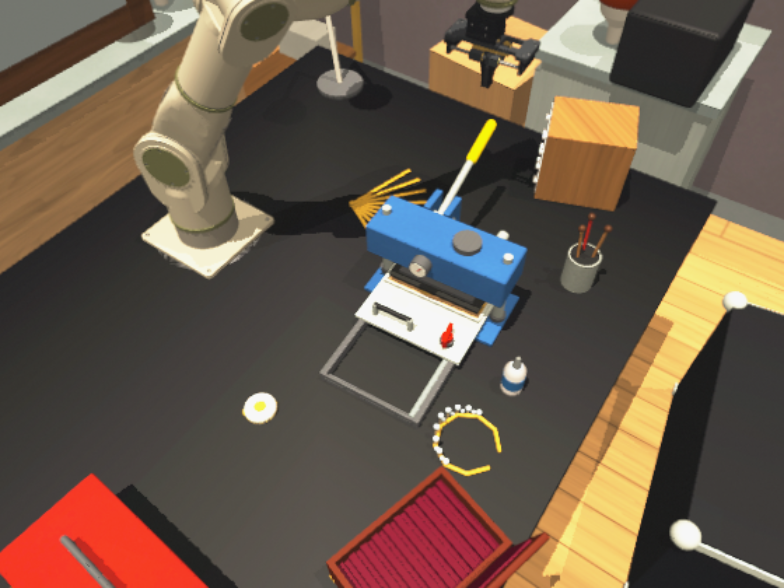

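The picture shows the carriage home, the knob at (447,335) turned tight, the lever up at (480,140), the pad lowered onto the tray and nothing left on the counter but the compact. The arm is clear, so I'm handing in.

```bash
python3 -c "
from bench import workorder;print(workorder.close_job())"
```

```text
the job is handed in; nothing more can be done
None
```

All four bosses are under the pad in the cork tray, with the carriage home, the clamp knob tight, the lever up after six full strokes and the arm clear; the job is handed in, with no verdict returned.

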